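# Swap the potted succulents onto their matching wooden bases

### The arm

A 7-joint arm with a two-finger parallel gripper is mounted at the origin on the work surface. World frame = base frame: x ahead of the robot, y to its left, z up, the work surface at z = 0. Lengths are in m, angles in rad, forces in N, time in s.
With the tool pointing down it reaches from about 0.4 to 0.85 m from the base axis. Payload 10.4 kg.
Tool frame: the origin (TCP) lies between the finger pads; the fingertips stand 8 mm ahead of it and the grasp point (between the pads) lies 11 mm behind it; z points along the fingers, y is the line along which they close (so a half turn about z gives the same grasp; the last joint's range is limited). The gripper opens to 85 mm and grips with 20 to 120 N. Pads are 22 mm wide; open, the fingers measure 114 mm over their backs; the gripper's body (76 mm by 85 mm) begins 54 mm behind the grasp point. The pads swing forward as they close: fully open they stand 13 mm farther back than shut.
Start: joints at [1.104, 0.332, -0.065, 1.46, 0.022, 1.35, -0.088], TCP at [0.268, -0.564, 0.239] pointing down, gripper open.
Joint ranges: [-2.6, 2.6], [-0.5, 2.12], [-1.47, 1.34], [0.16, 2.42], [-1.27, 4.41], [0.06, 2.06], [-2.6, 2.6]. Speed limits (rad/s): [2.22, 2.22, 2.79, 2.79, 3.14, 3.14, 3.14].

### API

Orientations are given as a unit quaternion [x, y, z, w].
In Python, from station import env gives the robot as it stands.
- The arm moves only by the tool apply_moves, never from a script. Its argument "moves" is a list of rows, each an object with "dp": the shift along the tool's x, y, z in cm, a list of three; "turn": the turn, a rotation vector about the tool's x, y, z in rad, a list of three; "fingers": the closure, from 0 (fully open) to 1 (shut). In form: [{"dp": [dx, dy, dz], "turn": [rx, ry, rz], "fingers": fingers}, ...]. A call has 1 to 8 rows; each row shifts and turns the commanded pose from where the row before left it, along the tool's axes as they then stand; what a row does not reach is not made up. A row lasts 1/10 s, in which the tool goes at most 50 mm and 8.59 degrees, less where a joint would pass 70% of its speed; a pose out of reach is approached as far as the arm can. A call with a gripper value outside its range is refused whole. The fingers move at their own pace and stop on an object; "squeeze" is the grip in N (left out, the last holds). Time passes only in rows, so rows that do not move let the fingers close. It gives the time, the measured TCP pose, the force, the opening and the grip force at its end, in the units of the state.
- env.state(): the state, without advancing time (a new reading comes with each control period).
- env.get_image(name): name is "side" or "top" or "wrist"; returns a dict with "img" (400x640x3 uint8, red, green, blue), "mtx" (3x3 intrinsics, pixels), "R" (3x3) and "t" (3): a world point X has camera coordinates R X + t; the wrist camera has in their place "hand_eye" (4x4, takes a point from camera to tool coordinates, whose origin is the TCP and whose axes are the flange's). Camera axes: x right, y down, z forward; pixel columns grow to the right and rows downward; lengths in m; the calibration is good to about 2 mm. A picture is of the moment at which its call begins: read the wrist's pose just before it. There is no depth.
- env.sign_off(): hands the job in; it is judged then, once.
The state is a dict: "time_s": time; "qpos": joint angles; "qd": joint speeds; "effort": joint torques, N m; "ee_pos": TCP position; "tool_rot": TCP orientation; "wrist_force": force on the tool from outside, world axes, zero at the start; "wrist_torque": the same for the moment, N m; "gripper_width": opening from 0.0 (shut) to 1.0 (fully open); "gripper_force": force on a finger pad.
Only numpy, scipy, OpenCV 4.12 (cv2) and the standard library are available. Lean on these libraries where they do the work, as an engineer would, in place of code of your own. Each camera call takes 0.05 s, during which the arm holds its last target. There are 200 camera calls.

### The job

The four potted succulents for the shop display stand on the wrong wooden bases. Swap them so that each stands upright in the middle of the base of its own shape and size (large round pot on the large round base, small round on small round, large square on large square, small square on small square), the square pots with their sides parallel to the edges of their bases; one pot at a time can wait on the empty glue mat. The pots are ceramic: set each one down, do not drop them or tip them over.

Things in the scene. Friction and masses are not known exactly. Their poses are not given: they have to be found in the camera images.
- pot_round_large: Large round white ceramic pot, straight sides, 64 mm in diameter, 80 mm high to the rim, about 0.36 kg. In it a grey-green plastic succulent on gravel, within the rim seen from above and rising up to 25 mm above the rim, to be left ungripped. Origin: centre of the pot's underside; z up. At the start it stands, alone, on one of the two square bases.
- pot_round_small: Small round white ceramic pot, straight sides, 46 mm in diameter, 60 mm high to the rim, about 0.17 kg. In it a grey-green plastic succulent on gravel, within the rim seen from above and rising up to 25 mm above the rim, to be left ungripped. Origin: centre of the pot's underside; z up. At the start it stands on the other square base.
- pot_square_large: Large square white ceramic pot, straight sides, 62 x 62 mm, 80 mm high to the rim, about 0.40 kg. In it a grey-green plastic succulent on gravel, within the rim seen from above and rising up to 25 mm above the rim, to be left ungripped. Origin: centre of the pot's underside; z up, x and y square to its sides. At the start it stands, alone, on one of the two round bases.
- pot_square_small: Small square white ceramic pot, straight sides, 44 x 44 mm, 60 mm high to the rim, about 0.19 kg. In it a grey-green plastic succulent on gravel, within the rim seen from above and rising up to 25 mm above the rim, to be left ungripped. Origin: centre of the pot's underside; z up, x and y square to its sides. At the start it stands on the other round base.
- base_round_large: Large round base of dark wood, a disc 120 mm in diameter. Bare wood 12 mm thick, fixed to the table so that it cannot shift. Origin: centre of its underside (on the table, so its top is 12 mm above the origin); z up.
- base_round_small: Small round base of dark wood, a disc 90 mm in diameter. Bare wood 12 mm thick, fixed to the table so that it cannot shift. Origin: centre of its underside (on the table, so its top is 12 mm above the origin); z up.
- base_square_large: Large square base of dark wood, 114 x 114 mm. Bare wood 12 mm thick, fixed to the table so that it cannot shift. Origin: centre of its underside (on the table, so its top is 12 mm above the origin); z up, x and y square to its edges.
- base_square_small: Small square base of dark wood, 84 x 84 mm. Bare wood 12 mm thick, fixed to the table so that it cannot shift. Origin: centre of its underside (on the table, so its top is 12 mm above the origin); z up, x and y square to its edges.
- glue_mat: Dark grey glue mat, 120 mm (its x) by 100 mm (its y), 4 mm thick, empty, fixed: the free spot, room for one pot. Origin: centre of its underside. Bases and mat lie at least 150 mm apart, centre to centre. Craft things (spools, card, cutters, glue gun, tape measure, tray), all under 40 mm tall, lie between them: a pot carried with its underside 150 mm above the table clears everything.
Not all that is in view belongs to the job. Leave any red look-alike of the base_round_large alone. Leave any orange look-alike of the base_square_large alone.

How it is judged:
At the end, for the whole second after the job is handed in: Each of the four pots stands upright (within 0.08 rad) and at rest on the base of its own shape and size, its centre within 12 mm of the base's centre, let go; the square pots' sides are within 0.2 rad of parallel to their bases' edges (any of the four ways round) (horizontal distance between pot_round_large and base_round_large below 0.012 m and z of pot_round_large in the frame of base_round_large between 0.008 and 0.017 m and angle between each of pot_round_large, pot_round_small, pot_square_large, pot_square_small's own z axis and vertical below 0.08 rad and linear speed of each of pot_round_large, pot_round_small, pot_square_large, pot_square_small below 0.02 m/s and horizontal distance between pot_round_small and base_round_small below 0.012 m and z of pot_round_small in the frame of base_round_small between 0.008 and 0.017 m and horizontal distance between pot_square_large and base_square_large below 0.012 m and z of pot_square_large in the frame of base_square_large between 0.008 and 0.017 m and (angle between the x axis of pot_square_large and the x axis of base_square_large, either way round below 0.2 rad or angle between the x axis of pot_square_large and the y axis of base_square_large, either way round below 0.2 rad) and horizontal distance between pot_square_small and base_square_small below 0.012 m and z of pot_square_small in the frame of base_square_small between 0.008 and 0.017 m and (angle between the x axis of pot_square_small and the x axis of base_square_small, either way round below 0.2 rad or angle between the x axis of pot_square_small and the y axis of base_square_small, either way round below 0.2 rad)); the robot touches nothing.
It fails at once if a pot is tipped over (leans more than 0.6 rad) (angle between any of pot_round_large, pot_round_small, pot_square_large, pot_square_small's own z axis and vertical above 0.6 rad).
It fails at once if a pot is dropped (falls out of the fingers' hold faster than 0.7 m/s, a drop of some 25 mm) ((linear speed of pot_round_large above 0.7 m/s and contact force between pot_round_large and the fingers below 0.05 N) or (linear speed of pot_round_small above 0.7 m/s and contact force between pot_round_small and the fingers below 0.05 N) or (linear speed of pot_square_large above 0.7 m/s and contact force between pot_square_large and the fingers below 0.05 N) or (linear speed of pot_square_small above 0.7 m/s and contact force between pot_square_small and the fingers below 0.05 N)).
It also fails if it takes over 141 s, if anything falls off the work surface, if the arm or the gripper's body presses on something with over 40 N, if the wrist force passes 120 N, or if a joint passes its speed limit or range.

## Working session

There is one attempt and no reset: what is moved stays moved. The work goes in short steps, Python scripts to look and compute and a tool call to move; the robot and the scene stay as the last step left them, time stands still between calls to the robot, and variables do not carry over. Pictures are saved under pics/ and viewed, at most 14 in all, crops included, and the job is handed in when it is done.

Besides the shell and the picture viewer there is one more tool, called after ">>>" as a command line: name --argument value ..., lists and objects as JSON in quotes. apply_moves: Moves the arm, as the interface text tells. Its arguments: {"type":"object","properties":{"moves":{"type":"array"},"squeeze":{"type":"number"}},"required":["moves"]}

```bash
mkdir -p pics; python3 - <<'E'
from station import env
import cv2,numpy as np,pickle
s=env.state(); print({k:np.round(v,3).tolist() for k,v in s.items()})
d={}
for n in ["top","side","wrist"]:
    r=env.get_image(n); d[n]=r; cv2.imwrite(f"pics/{n}0.png",r["img"][:,:,::-1])
    print(n,{k:np.round(v,4).tolist() for k,v in r.items() if k!="img"})
pickle.dump((s,d),open("d0.pkl","wb"))
E
```

```text
{'time_s': 0.0, 'qpos': [1.104, 0.333, -0.065, 1.461, 0.022, 1.35, -0.088], 'qd': [-0.001, 0.0, -0.0, 0.001, -0.001, -0.001, 0.001], 'effort': [0.001, -62.545, 0.05, -39.16, 0.016, 0.01, 0.0], 'ee_pos': [0.268, -0.564, 0.239], 'tool_rot': [0.975, 0.22, -0.0, -0.001], 'wrist_force': [0.684, 0.488, 0.811], 'wrist_torque': [0.03, -0.038, -0.006], 'gripper_force': 0.0, 'gripper_width': 1.001}
top {'mtx': [[483.7246, 0.0, 324.6461], [0.0, 483.7246, 200.7687], [0.0, 0.0, 1.0]], 'R': [[0.0032, -0.9998, -0.0172], [-0.9859, -0.0003, -0.1672], [0.1672, 0.0175, -0.9858]], 't': [0.0777, 0.4608, 1.2297]}
side {'mtx': [[454.8983, 0.0, 321.8203], [0.0, 454.8983, 204.9626], [0.0, 0.0, 1.0]], 'R': [[-0.971, -0.2392, -0.0013], [-0.174, 0.7101, -0.6823], [0.1641, -0.6623, -0.7311]], 't': [0.4648, 0.0428, 1.2067]}
wrist {'mtx': [[355.5491, 0.0, 317.8962], [0.0, 355.5491, 197.5725], [0.0, 0.0, 1.0]], 'hand_eye': [[-0.0003, -0.9473, -0.3203, 0.083], [1.0, -0.0004, 0.0004, 0.0002], [-0.0005, -0.3203, 0.9473, -0.1359], [0.0, 0.0, 0.0, 1.0]]}
```

View pics/top0.png

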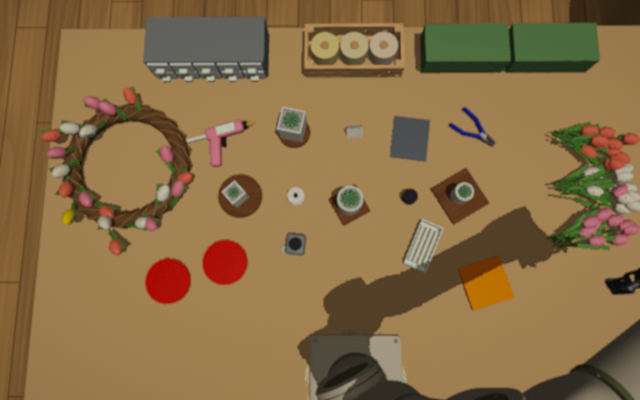

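View pics/side0.png

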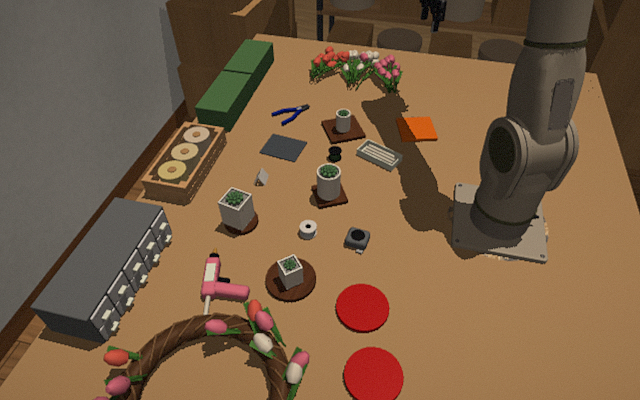

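The top view shows these candidates.

| Item | Pixel (top view) | Where it stands now |
|---|---|---|
| Large square pot | (292,124) | small round base (294,131) |
| Small square pot | (234,193) | large round base (240,196) |
| Large round pot | (350,200) | small square base (350,205) |
| Small round pot | (462,192) | large square base (460,196) |
| Glue mat | (410,138) | empty |

I'm leaving alone the red discs at (168,281) and (225,262), and the orange square at (487,283). Next I'll check the choice in one close crop, with the segmentation masks drawn over it.

```bash
python3 - <<'E'
import cv2,numpy as np,pickle
s,d=pickle.load(open("d0.pkl","rb"))
def prep(im,x0,y0,x1,y1,f):
    c=im[y0:y1,x0:x1,::-1]; return cv2.resize(c,None,fx=f,fy=f,interpolation=cv2.INTER_CUBIC)
a=prep(d["top"]["img"],205,95,505,230,2.6); b=prep(d["side"]["img"],205,95,375,305,1.4)
cv2.imwrite("pics/crop1.png",np.clip(a.astype(float)*1.5,0,255))
im=d["top"]["img"]
for n,p in [("table",(320,150)),("LRbase",(250,203)),("sqL",(450,205)),("mat",(410,138)),("SRbase",(297,143)),("sSq",(355,216)),("potLR",(349,210)),("potLS",(289,133)),("shadowLS",(310,125)),("SSq",(237,201))]: print(n,p,im[p[1],p[0]], cv2.cvtColor(im[p[1]:p[1]+1,p[0]:p[0]+1],cv2.COLOR_RGB2HSV)[0,0])
im=d["side"]["img"]
for n,p in [("table",(290,210)),("LRbase",(280,293)),("sqL",(345,136)),("mat",(285,148)),("potLR",(328,190)),("SRbase",(248,225))]: print(n,p,im[p[1],p[0]], cv2.cvtColor(im[p[1]:p[1]+1,p[0]:p[0]+1],cv2.COLOR_RGB2HSV)[0,0])
E
```

```text
table (320, 150) [164 131  83] [ 18 126 164]
LRbase (250, 203) [93 54 28] [ 12 178  93]
sqL (450, 205) [99 58 30] [ 12 178  99]
mat (410, 138) [77 80 81] [98 13 81]
SRbase (297, 143) [93 54 27] [ 12 181  93]
sSq (355, 216) [92 53 26] [ 12 183  92]
potLR (349, 210) [161 163 146] [ 34  27 163]
potLS (289, 133) [93 87 76] [19 47 93]
shadowLS (310, 125) [162 129  82] [ 18 126 162]
SSq (237, 201) [123 117 104] [ 21  39 123]
table (290, 210) [167 125  85] [ 15 125 167]
LRbase (280, 293) [66 33 21] [  8 174  66]
sqL (345, 136) [85 50 32] [ 10 159  85]
mat (285, 148) [67 64 68] [143  15  68]
potLR (328, 190) [93 83 73] [15 55 93]
SRbase (248, 225) [76 41 27] [  9 164  76][ WARN:0@0.043] global loadsave.cpp:1063 imwrite_ Unsupported depth image for selected encoder is fallbacked to CV_8U.
```

View pics/crop1.png

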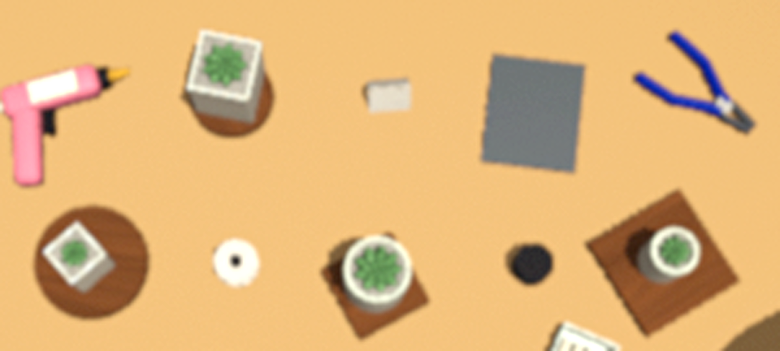

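The crop confirms the choice: brown discs and squares carry the pots, and the red and orange look-alikes are outside it. Next I'll fit models of the bases and pots to both views.

```bash
cat > fit.py <<'E'
import cv2,numpy as np
from scipy.optimize import minimize
F=4
def shape(kind,size,x,y,yaw):
    if kind=='r': a=np.arange(0,2*np.pi,np.pi/24); p=np.c_[np.cos(a),np.sin(a)]*size/2
    else:
        sx,sy=np.broadcast_to(size,2); p=np.array([[1,1],[-1,1],[-1,-1],[1,-1]])*[sx/2,sy/2]
        c,s_=np.cos(yaw),np.sin(yaw); p=p@np.array([[c,s_],[-s_,c]])
    return p+[x,y]
def proj(v,X): p=X@v["R"].T+v["t"]; p=p@v["mtx"].T; return p[:,:2]/p[:,2:]
def hull(v,s2,z0,z1):
    X=np.r_[np.c_[s2,np.full(len(s2),z0)],np.c_[s2,np.full(len(s2),z1)]]
    return cv2.convexHull(proj(v,X).astype(np.float32))[:,0]
def draw(v,roi,h):
    m=np.zeros(((roi[3]-roi[1])*F,(roi[2]-roi[0])*F),np.uint8)
    q=((h-roi[:2]+.5)*F-.5)
    cv2.fillPoly(m,[np.round(q*16).astype(np.int32)],1,shift=4); return m
def masks(v,roi,mat=False):
    im=cv2.resize(v["img"][roi[1]:roi[3],roi[0]:roi[2]],None,fx=F,fy=F,interpolation=cv2.INTER_CUBIC)
    h=cv2.cvtColor(im,cv2.COLOR_RGB2HSV); S=h[...,1]; H=h[...,0]
    low=((S<88)).astype(np.uint8); br=((S>148)&(H<22)&(h[...,2]<135)).astype(np.uint8)
    def big(m,hu=True):
        n,l,st,_=cv2.connectedComponentsWithStats(m); k=1+np.argmax(st[1:,4]); m=(l==k).astype(np.uint8)
        if hu:
            c,_=cv2.findContours(m,cv2.RETR_EXTERNAL,cv2.CHAIN_APPROX_NONE); cv2.fillPoly(m,[cv2.convexHull(np.vstack(c))],1)
        return m
    pot=big(low); 
    if mat: return pot,None
    return pot,big(br|pot,False)
def fit(views,start,base,pot=None,zb=.012,hp=.08,zpot=.012,freez=False):
    """views: list of (view,roi). returns base x,y,yaw, pot x,y,yaw"""
    M=[masks(v,r,pot is None) for v,r in views]
    def cost(p):
        c=0; z=p[6] if freez else zb; h=p[7] if freez else hp
        for (v,r),(mp,mu) in zip(views,M):
            hb=draw(v,r,hull(v,shape(*base,*p[:3]),0,z))
            if pot is None: c+=(hb^mp).sum(); continue
            q=draw(v,r,hull(v,shape(*pot,*p[3:6]),z if freez else zpot,(z if freez else zpot)+h))
            c+=(q^mp).sum()+((q|hb)^mu).sum()
        return c/F/F
    best=None
    for yw in (start[2],start[2]+.4,start[2]-.4):
        p0=np.array([start[0],start[1],yw]+([start[0],start[1],start[3] if len(start)>3 else yw] if pot else [0,0,0])+([zb,hp] if freez else []))
        st=np.array([.008,.008,.2,.008,.008,.2]+([.005,.006] if freez else []))
        for it in range(3):
            sim=np.vstack([p0]+[p0+st*np.eye(len(p0))[i] for i in range(len(p0))])
            r=minimize(cost,p0,method='Nelder-Mead',options=dict(initial_simplex=sim,maxiter=400,xatol=1e-4,fatol=.1)); p0=r.x; st=st/2
        if best is None or r.fun<best.fun: best=r
    return best
def ray(v,px,z):
    d=np.linalg.inv(v["mtx"])@[px[0],px[1],1]; d=v["R"].T@d; c=-v["R"].T@v["t"]; return c+d*(z-c[2])/d[2]
E
cat > run0.py <<'E'
import pickle; from fit import *
s,d=pickle.load(open("d0.pkl","rb")); T,S=d["top"],d["side"]
def go(n,tp,sd,*a,**k):
    def R(p,w): return (p[0]-w,p[1]-w,p[0]+w,p[1]+w)
    x=ray(T,tp,.0)[:2]
    r=fit([(T,R(tp,34)),(S,R(sd,32 if n!='SRbase' else 40))],(x[0],x[1],k.pop('yaw',0)),*a,freez=k.get('hp') is not None,**k); print(n,np.round(r.x,4),round(r.fun,1),flush=True)
go('mat',(410,138),(285,148),('s',(.1,.12)),zb=.004)
go('SRbase',(294,130),(240,213),('r',.09),('s',.062),hp=.08)
go('LRbase',(240,196),(291,279),('r',.12),('s',.044),hp=.06)
go('SSbase',(350,205),(330,187),('s',.084),('r',.064),hp=.08)
go('LSbase',(460,196),(343,127),('s',.114),('r',.046),hp=.06)
E
time python3 run0.py
```

```text
mat [ 0.6416 -0.1549 -0.3713 -0.0051  0.0046  0.0705] 678.0
SRbase [ 0.6647  0.1652  0.2449  0.664   0.1665 -0.205   0.014   0.0804] 461.9
LRbase [ 0.4805  0.3075 -0.0092  0.4776  0.3126 -0.8669  0.0082  0.0652] 357.5
SSbase [ 0.4581  0.0118  0.5163  0.4579  0.0122 -0.185   0.0115  0.0801] 596.1
LSbase [ 0.4807 -0.2846  0.536   0.4809 -0.2821  0.5231  0.0081  0.0611] 686.7
real	0m10.532s
user	0m10.766s
sys	0m0.342s
```

```bash
cat >> run0.py <<'E'
E
python3 - <<'E'
import pickle; from fit import *
s,d=pickle.load(open("d0.pkl","rb")); T,S=d["top"],d["side"]
P=[((410,138),(285,148),('s',(.1,.12)),None,[.6416,-.1549,-.3713],.004,0,32),
((294,130),(240,213),('r',.09),('s',.062),[ 0.6647,0.1652,0.2449,0.664,0.1665,-0.205],.012,.08,40),
((240,196),(291,279),('r',.12),('s',.044),[ 0.4805,0.3075,-0.0092,0.4776,0.3126,-0.8669],.012,.06,32),
((350,205),(330,187),('s',.084),('r',.064),[0.4581,0.0118,0.5163,0.4579,0.0122,-0.185],.012,.08,32),
((460,196),(343,127),('s',.114),('r',.046),[ 0.4807,-0.2846,0.536,0.4809,-0.2821,0.5231],.012,.06,32)]
rows=[[],[]]
for tp,sd,b,po,p,zb,hp,w in P:
  for k,(v,c,w_) in enumerate([(T,tp,34),(S,sd,w)]):
    roi=(c[0]-w_,c[1]-w_,c[0]+w_,c[1]+w_); mp,mu=masks(v,roi,po is None)
    im=cv2.resize(v["img"][roi[1]:roi[3],roi[0]:roi[2],::-1],None,fx=F,fy=F)
    im=np.clip(im*1.4,0,255).astype(np.uint8)
    for m,col in ((mp,(255,0,255)),(mu,(0,255,255))):
      if m is not None: cv2.drawContours(im,cv2.findContours(m,0,1)[0],-1,col,1)
    ms=[draw(v,roi,hull(v,shape(*b,*p[:3]),0,zb))]
    if po: ms.append(draw(v,roi,hull(v,shape(*po,*p[3:]),zb,zb+hp)))
    for m in ms: cv2.drawContours(im,cv2.findContours(m,0,1)[0],-1,(0,255,0),1)
    rows[k].append(cv2.resize(im,(160,160),interpolation=cv2.INTER_AREA) if 0 else cv2.resize(im,(264,264)))
r=rows[0][:3],rows[0][3:]+[rows[1][0]],rows[1][1:4]
cv2.imwrite("pics/ov.png",cv2.resize(np.vstack([np.hstack(q) for q in r]),(600,600)))
E
```

```text
(no output)
```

View pics/ov.png

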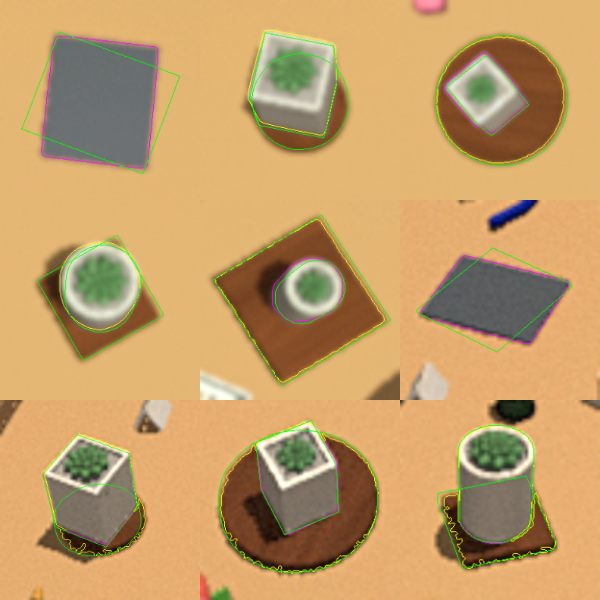

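The fits match the outlines well. The mat's yaw is off, but that doesn't matter. The free height fits came out at about 8–14 mm for the bases and 80/61–65 mm for the pots, consistent with the text.

Next is a planner script for the first transfers: small round to the mat, large square to its base, small round to its base.

```bash
cat > plan.py <<'E'
import numpy as np,sys
from station import env
def psi_now():
    s=env.state(); x,y,z,w=s["tool_rot"]; return np.array([*s["ee_pos"],np.arctan2(2*(x*y+z*w),1-2*(y*y+z*z))])
def rows(a,b,f,step=.045,tstep=.13):
    a=np.array(a,float);b=np.array(b,float); n=max(1,int(np.ceil(max(np.linalg.norm((b-a)[:3])/step,abs(b[3]-a[3])/tstep)-1e-6)))
    out=[]
    for i in range(n):
        d=(b-a)/n; ps=a[3]+d[3]*i; c,s=np.cos(ps),np.sin(ps)
        out.append((np.round([100*(c*d[0]+s*d[1]),100*(s*d[0]-c*d[1]),-100*d[2]],2).tolist(),round(-d[3],4),f))
    return out
def show(name,segs):
    R=[]
    print('#',name)
    for a,b,f,st in segs:
        r=rows(a,b,f,st); print(len(r),'x',' '.join(str(q) for q in (r if abs(b[3]-a[3])>1e-3 else r[:1])))
E
python3 - <<'E'
from plan import *
p=psi_now(); print(p.round(4))
H=.205
show('to SR',[(p,(.481,-.282,H,p[3]),0,.045),((.481,-.282,H,p[3]),(.481,-.282,.043,p[3]),0,.04)])
q=p[3]; M=(.6416,-.1549)
show('SR->mat',[((.481,-.282,H,q),(*M,H,q),1,.035)])
show('mat->LSq',[((*M,H,q),(.664,.1665,H,1.366),0,.045)])
show('LSq->LSb',[((.664,.1665,H,1.366),(.4807,-.2846,H,.536),1,.035)])
show('LSb->mat',[((.4807,-.2846,H,.536),(*M,H,.536),0,.045)])
show('mat->SRb',[((*M,H,.536),(.6647,.1652,H,1.5),1,.035)])
E
```

```text
[ 0.2682 -0.5642  0.2387  0.4438]
# to SR
8 x ([3.92, -2.04, 0.42], np.float64(-0.0), 0)
5 x ([0.0, 0.0, 3.24], np.float64(-0.0), 0)
# SR->mat
6 x ([3.33, -0.76, -0.0], np.float64(-0.0), 1)
# mat->LSq
8 x ([1.98, -3.51, -0.0], np.float64(-0.1153), 0) ([2.37, -3.26, -0.0], np.float64(-0.1153), 0) ([2.73, -2.96, -0.0], np.float64(-0.1153), 0) ([3.05, -2.63, -0.0], np.float64(-0.1153), 0) ([3.33, -2.26, -0.0], np.float64(-0.1153), 0) ([3.57, -1.86, -0.0], np.float64(-0.1153), 0) ([3.76, -1.44, -0.0], np.float64(-0.1153), 0) ([3.9, -1.0, -0.0], np.float64(-0.1153), 0)
# LSq->LSb
14 x ([-3.42, -0.63, -0.0], np.float64(0.0593), 1) ([-3.45, -0.42, -0.0], np.float64(0.0593), 1) ([-3.47, -0.22, -0.0], np.float64(0.0593), 1) ([-3.48, -0.01, -0.0], np.float64(0.0593), 1) ([-3.47, 0.19, -0.0], np.float64(0.0593), 1) ([-3.45, 0.4, -0.0], np.float64(0.0593), 1) ([-3.43, 0.6, -0.0], np.float64(0.0593), 1) ([-3.38, 0.81, -0.0], np.float64(0.0593), 1) ([-3.33, 1.0, -0.0], np.float64(0.0593), 1) ([-3.26, 1.2, -0.0], np.float64(0.0593), 1) ([-3.19, 1.39, -0.0], np.float64(0.0593), 1) ([-3.1, 1.58, -0.0], np.float64(0.0593), 1) ([-3.0, 1.76, -0.0], np.float64(0.0593), 1) ([-2.89, 1.93, -0.0], np.float64(0.0593), 1)
# LSb->mat
5 x ([4.09, -0.59, -0.0], np.float64(-0.0), 0)
# mat->SRb
10 x ([1.83, -2.63, -0.0], np.float64(-0.0964), 1) ([2.08, -2.45, -0.0], np.float64(-0.0964), 1) ([2.3, -2.23, -0.0], np.float64(-0.0964), 1) ([2.51, -2.0, -0.0], np.float64(-0.0964), 1) ([2.69, -1.75, -0.0], np.float64(-0.0964), 1) ([2.85, -1.48, -0.0], np.float64(-0.0964), 1) ([2.98, -1.2, -0.0], np.float64(-0.0964), 1) ([3.08, -0.91, -0.0], np.float64(-0.0964), 1) ([3.15, -0.61, -0.0], np.float64(-0.0964), 1) ([3.19, -0.3, -0.0], np.float64(-0.0964), 1)
```

>>> apply_moves --moves '[{"dp":[3.92,-2.04,0.42],"turn":[0,0,0],"fingers":0},{"dp":[3.92,-2.04,0.42],"turn":[0,0,0],"fingers":0},{"dp":[3.92,-2.04,0.42],"turn":[0,0,0],"fingers":0},{"dp":[3.92,-2.04,0.42],"turn":[0,0,0],"fingers":0},{"dp":[3.92,-2.04,0.42],"turn":[0,0,0],"fingers":0},{"dp":[3.92,-2.04,0.42],"turn":[0,0,0],"fingers":0},{"dp":[3.92,-2.04,0.42],"turn":[0,0,0],"fingers":0},{"dp":[3.92,-2.04,0.42],"turn":[0,0,0],"fingers":0}]' --squeeze 50

```text
time_s: 0.95
ee_pos: [0.4822, -0.2808, 0.2055]
tool_rot: [0.975, 0.22, -0.0, 0.0]
wrist_force: [0.2, -1.9, 0.1]
gripper_width: 1.0
gripper_force: 0.0
```

>>> apply_moves --moves '[{"dp":[0,0,0],"turn":[0,0,0],"fingers":0},{"dp":[0,0,0],"turn":[0,0,0],"fingers":0},{"dp":[0,0,0],"turn":[0,0,0],"fingers":0}]'

```text
time_s: 1.25
ee_pos: [0.4807, -0.2836, 0.2056]
tool_rot: [0.976, 0.219, -0.0, 0.0]
wrist_force: [0.1, 0.4, 0.1]
gripper_width: 0.998
gripper_force: 0.0
```

```bash
cat > wr.py <<'E'
import sys,cv2,numpy as np
from station import env
from scipy.spatial.transform import Rotation as Ro
# pose, wrist picture, projected check points (x,y,z[,r])
def wristview():
    s=env.state(); r=env.get_image("wrist"); A=np.eye(4); A[:3,:3]=Ro.from_quat(s["tool_rot"]).as_matrix(); A[:3,3]=s["ee_pos"]
    C=A@r["hand_eye"]; r["R"]=C[:3,:3].T; r["t"]=-r["R"]@C[:3,3]; return s,r
E
python3 - <<'E'
from wr import *; from fit import *
s,v=wristview(); im=v["img"][:,:,::-1].copy(); print(s["ee_pos"])
for sh,z in [(shape('r',.046,.481,-.282,0),.072),(shape('s',.114,.4807,-.2846,.536),.012),(shape('s',(.1,.12),.6416,-.1549,-.05),.004)]:
    cv2.polylines(im,[np.round(proj(v,np.c_[sh,np.full(len(sh),z)])).astype(int)],True,(0,255,0),1)
cv2.imwrite("pics/w1.png",im)
E
```

```text
[ 0.4807293  -0.28364847  0.20559496]
```

View pics/w1.png

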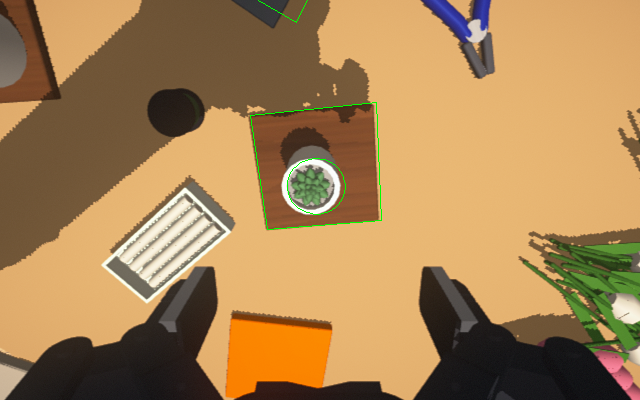

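The base fit coincides with the wrist view: the square's corners fall on the outline. The pot's rim is centred at (312,186), 4 px left of the prediction at (316,186), which is about 3 mm along tool −y, so I'll correct for that and pick.

>>> apply_moves --moves '[{"dp":[0.1,-0.45,3.2],"turn":[0,0,0],"fingers":0},{"dp":[0,0,4],"turn":[0,0,0],"fingers":0},{"dp":[0,0,4],"turn":[0,0,0],"fingers":0},{"dp":[0,0,3],"turn":[0,0,0],"fingers":0},{"dp":[0,0,2],"turn":[0,0,0],"fingers":0},{"dp":[0,0,0],"turn":[0,0,0],"fingers":0},{"dp":[0,0,0],"turn":[0,0,0],"fingers":0}]'

```text
time_s: 2.0
ee_pos: [0.4803, -0.2789, 0.0443]
tool_rot: [0.976, 0.219, 0.0, 0.0]
wrist_force: [-0.0, 0.0, 0.1]
gripper_width: 1.002
gripper_force: 0.0
```

>>> apply_moves --moves '[{"dp":[0,0,0],"turn":[0,0,0],"fingers":0.3},{"dp":[0,0,0],"turn":[0,0,0],"fingers":0.5},{"dp":[0,0,0],"turn":[0,0,0],"fingers":1},{"dp":[0,0,0],"turn":[0,0,0],"fingers":1},{"dp":[0,0,0],"turn":[0,0,0],"fingers":1},{"dp":[0,0,0],"turn":[0,0,0],"fingers":1},{"dp":[0,0,0],"turn":[0,0,0],"fingers":1},{"dp":[0,0,0],"turn":[0,0,0],"fingers":1}]'

```text
time_s: 2.8
ee_pos: [0.4811, -0.2783, 0.045]
tool_rot: [0.975, 0.22, 0.001, 0.001]
wrist_force: [-2.4, 0.9, 6.1]
gripper_width: 0.526
gripper_force: 50.4
```

>>> apply_moves --moves '[{"dp":[0,0,-0.5],"turn":[0,0,0],"fingers":1},{"dp":[0,0,-1.5],"turn":[0,0,0],"fingers":1},{"dp":[0,0,-3],"turn":[0,0,0],"fingers":1},{"dp":[0,0,-3.5],"turn":[0,0,0],"fingers":1},{"dp":[0,0,-3.5],"turn":[0,0,0],"fingers":1},{"dp":[0,0,-2.5],"turn":[0,0,0],"fingers":1},{"dp":[0,0,-1.5],"turn":[0,0,0],"fingers":1},{"dp":[0,0,0],"turn":[0,0,0],"fingers":1}]'

```text
time_s: 3.6
ee_pos: [0.4814, -0.2783, 0.2062]
tool_rot: [0.975, 0.22, 0.001, 0.001]
wrist_force: [0.2, -0.5, -2.7]
gripper_width: 0.522
gripper_force: 51.5
```

>>> apply_moves --moves '[{"dp":[1.8,-0.4,0],"turn":[0,0,0],"fingers":1},{"dp":[3.3,-0.7,0],"turn":[0,0,0],"fingers":1},{"dp":[3.3,-0.7,0],"turn":[0,0,0],"fingers":1},{"dp":[3.3,-0.7,0],"turn":[0,0,0],"fingers":1},{"dp":[3.3,-0.7,0],"turn":[0,0,0],"fingers":1},{"dp":[3.3,-0.7,0],"turn":[0,0,0],"fingers":1},{"dp":[1.6,-0.4,0],"turn":[0,0,0],"fingers":1},{"dp":[0,0,0],"turn":[0,0,0],"fingers":1}]'

```text
time_s: 4.4
ee_pos: [0.6424, -0.1507, 0.2017]
tool_rot: [0.975, 0.222, -0.001, -0.001]
wrist_force: [0.1, 0.6, -2.9]
gripper_width: 0.525
gripper_force: 51.5
```

>>> apply_moves --moves '[{"dp":[0,0,2],"turn":[0,0,0],"fingers":1},{"dp":[0,0,4],"turn":[0,0,0],"fingers":1},{"dp":[0,0,4],"turn":[0,0,0],"fingers":1},{"dp":[0,0,3],"turn":[0,0,0],"fingers":1},{"dp":[0,0,2],"turn":[0,0,0],"fingers":1},{"dp":[0,0,1],"turn":[0,0,0],"fingers":1},{"dp":[0,0,0],"turn":[0,0,0],"fingers":1},{"dp":[0,0,0],"turn":[0,0,0],"fingers":1}]'

```text
time_s: 5.2
ee_pos: [0.642, -0.1542, 0.0447]
tool_rot: [0.976, 0.22, 0.0, 0.0]
wrist_force: [1.1, -0.2, -2.7]
gripper_width: 0.524
gripper_force: 51.5
```

>>> apply_moves --moves '[{"dp":[0,0,0.5],"turn":[0,0,0],"fingers":1},{"dp":[0,0,0.2],"turn":[0,0,0],"fingers":1},{"dp":[0,0,0],"turn":[0,0,0],"fingers":1},{"dp":[0,0,0],"turn":[0,0,0],"fingers":1}]'

```text
time_s: 5.6
ee_pos: [0.642, -0.1538, 0.0371]
tool_rot: [0.975, 0.22, 0.0, 0.0]
wrist_force: [-0.5, -0.3, -0.3]
gripper_width: 0.526
gripper_force: 51.7
```

>>> apply_moves --moves '[{"dp":[0,0,0],"turn":[0,0,0],"fingers":0.4},{"dp":[0,0,0],"turn":[0,0,0],"fingers":0},{"dp":[0,0,0],"turn":[0,0,0],"fingers":0},{"dp":[0,0,0],"turn":[0,0,0],"fingers":0},{"dp":[0,0,0],"turn":[0,0,0],"fingers":0},{"dp":[0,0,-2],"turn":[0,0,0],"fingers":0},{"dp":[0,0,-4],"turn":[0,0,0],"fingers":0},{"dp":[0,0,-4],"turn":[0,0,0],"fingers":0}]'

```text
time_s: 6.4
ee_pos: [0.6412, -0.1535, 0.1373]
tool_rot: [0.975, 0.22, -0.001, -0.0]
wrist_force: [0.6, -1.5, -0.5]
gripper_width: 1.001
gripper_force: 0.0
```

>>> apply_moves --moves '[{"dp":[0,0,-4],"turn":[0,0,0],"fingers":0},{"dp":[0,0,-2.8],"turn":[0,0,0],"fingers":0},{"dp":[0,0,0],"turn":[0,0,0],"fingers":0}]'

```text
time_s: 6.7
ee_pos: [0.6438, -0.1538, 0.21]
tool_rot: [0.975, 0.22, 0.004, 0.002]
wrist_force: [-0.1, -0.2, 0.1]
gripper_width: 0.999
gripper_force: 0.0
```

>>> apply_moves --moves '[{"dp":[1.98,-3.51,0],"turn":[0,0,-0.1153],"fingers":0},{"dp":[2.37,-3.26,0],"turn":[0,0,-0.1153],"fingers":0},{"dp":[2.73,-2.96,0],"turn":[0,0,-0.1153],"fingers":0},{"dp":[3.05,-2.63,0],"turn":[0,0,-0.1153],"fingers":0},{"dp":[3.33,-2.26,0],"turn":[0,0,-0.1153],"fingers":0},{"dp":[3.57,-1.86,0],"turn":[0,0,-0.1153],"fingers":0},{"dp":[3.76,-1.44,0],"turn":[0,0,-0.1153],"fingers":0},{"dp":[3.9,-1.0,0],"turn":[0,0,-0.1153],"fingers":0}]'

```text
time_s: 7.5
ee_pos: [0.6639, 0.1691, 0.2039]
tool_rot: [0.774, 0.633, -0.0, -0.0]
wrist_force: [0.7, 0.1, -0.3]
gripper_width: 1.001
gripper_force: 0.0
```

>>> apply_moves --moves '[{"dp":[0,0,0],"turn":[0,0,0],"fingers":0},{"dp":[0,0,0],"turn":[0,0,0],"fingers":0},{"dp":[0,0,0],"turn":[0,0,0],"fingers":0}]'

```text
time_s: 7.8
ee_pos: [0.6644, 0.1662, 0.2041]
tool_rot: [0.776, 0.63, -0.001, 0.0]
wrist_force: [-0.2, -0.9, -0.4]
gripper_width: 0.999
gripper_force: 0.0
```

```bash
python3 - <<'E'
from wr import *; from fit import *; from plan import *
s,v=wristview(); im=v["img"][:,:,::-1].copy(); print(psi_now().round(4))
for sh,z in [(shape('s',.062,.664,.1665,-.205),.092),(shape('r',.09,.6647,.1652,0),.012)]:
    cv2.polylines(im,[np.round(proj(v,np.c_[sh,np.full(len(sh),z)])).astype(int)],True,(0,255,0),1)
cv2.imwrite("pics/w2.png",im)
E
```

```text
[0.6645 0.1659 0.2043 1.3635]
```

View pics/w2.png

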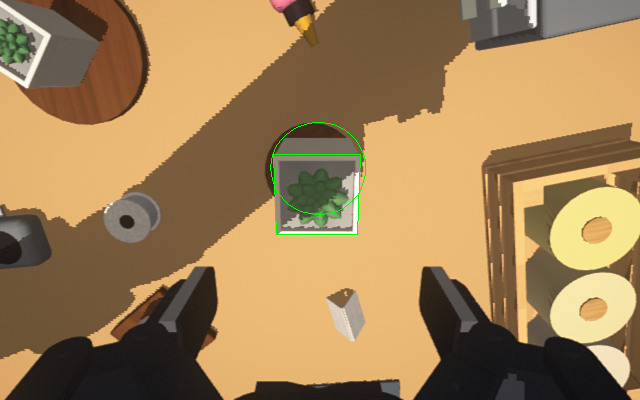

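The wrist view shows the pot's rim (275–360, 155–235) exactly on the prediction, so I'll pick.

>>> apply_moves --moves '[{"dp":[0,0,3],"turn":[0,0,0],"fingers":0},{"dp":[0,0,4],"turn":[0,0,0],"fingers":0},{"dp":[0,0,4],"turn":[0,0,0],"fingers":0},{"dp":[0,0,2.1],"turn":[0,0,0],"fingers":0},{"dp":[0,0,1],"turn":[0,0,0],"fingers":0},{"dp":[0,0,0],"turn":[0,0,0],"fingers":0},{"dp":[0,0,0],"turn":[0,0,0],"fingers":0}]'

```text
time_s: 8.55
ee_pos: [0.6651, 0.1675, 0.0652]
tool_rot: [0.776, 0.631, 0.001, 0.0]
wrist_force: [0.5, -0.2, 0.2]
gripper_width: 0.996
gripper_force: 0.0
```

>>> apply_moves --moves '[{"dp":[0,0,0],"turn":[0,0,0],"fingers":0.15},{"dp":[0,0,0],"turn":[0,0,0],"fingers":0.3},{"dp":[0,0,0],"turn":[0,0,0],"fingers":1},{"dp":[0,0,0],"turn":[0,0,0],"fingers":1},{"dp":[0,0,0],"turn":[0,0,0],"fingers":1},{"dp":[0,0,0],"turn":[0,0,0],"fingers":1},{"dp":[0,0,0],"turn":[0,0,0],"fingers":1},{"dp":[0,0,0],"turn":[0,0,0],"fingers":1}]'

```text
time_s: 9.35
ee_pos: [0.665, 0.168, 0.0655]
tool_rot: [0.776, 0.631, 0.001, 0.001]
wrist_force: [-0.9, -0.2, 6.3]
gripper_width: 0.715
gripper_force: 57.1
```

>>> apply_moves --moves '[{"dp":[0,0,-0.5],"turn":[0,0,0],"fingers":1},{"dp":[0,0,-1.5],"turn":[0,0,0],"fingers":1},{"dp":[0,0,-3],"turn":[0,0,0],"fingers":1},{"dp":[0,0,-3.5],"turn":[0,0,0],"fingers":1},{"dp":[0,0,-3],"turn":[0,0,0],"fingers":1},{"dp":[0,0,-2],"turn":[0,0,0],"fingers":1},{"dp":[0,0,-1],"turn":[0,0,0],"fingers":1},{"dp":[0,0,0],"turn":[0,0,0],"fingers":1}]'

```text
time_s: 10.15
ee_pos: [0.6646, 0.168, 0.2105]
tool_rot: [0.776, 0.631, 0.001, 0.001]
wrist_force: [0.5, 0.7, -4.2]
gripper_width: 0.717
gripper_force: 55.9
```

>>> apply_moves --moves '[{"dp":[-3.42,-0.63,0],"turn":[0,0,0.0593],"fingers":1},{"dp":[-3.45,-0.42,0],"turn":[0,0,0.0593],"fingers":1},{"dp":[-3.47,-0.22,0],"turn":[0,0,0.0593],"fingers":1},{"dp":[-3.48,-0.01,0],"turn":[0,0,0.0593],"fingers":1},{"dp":[-3.47,0.19,0],"turn":[0,0,0.0593],"fingers":1},{"dp":[-3.45,0.4,0],"turn":[0,0,0.0593],"fingers":1},{"dp":[-3.43,0.6,0],"turn":[0,0,0.0593],"fingers":1},{"dp":[-3.38,0.81,0],"turn":[0,0,0.0593],"fingers":1}]'

```text
time_s: 10.95
ee_pos: [0.5579, -0.0912, 0.2073]
tool_rot: [0.903, 0.43, -0.001, -0.001]
wrist_force: [0.6, 0.1, -4.1]
gripper_width: 0.715
gripper_force: 56.4
```

>>> apply_moves --moves '[{"dp":[-3.33,1.0,0],"turn":[0,0,0.0593],"fingers":1},{"dp":[-3.26,1.2,0],"turn":[0,0,0.0593],"fingers":1},{"dp":[-3.19,1.39,0],"turn":[0,0,0.0593],"fingers":1},{"dp":[-3.1,1.58,0],"turn":[0,0,0.0593],"fingers":1},{"dp":[-3.0,1.76,0],"turn":[0,0,0.0593],"fingers":1},{"dp":[-2.89,1.93,0],"turn":[0,0,0.0593],"fingers":1},{"dp":[0,0,0],"turn":[0,0,0],"fingers":1},{"dp":[0,0,0],"turn":[0,0,0],"fingers":1}]'

```text
time_s: 11.75
ee_pos: [0.4798, -0.2837, 0.2074]
tool_rot: [0.965, 0.264, -0.001, -0.001]
wrist_force: [0.5, 1.1, -4.9]
gripper_width: 0.717
gripper_force: 56.6
```

```bash
python3 - <<'E'
from plan import *
p=psi_now(); print(p.round(4)); r=rows(p,(.4807,-.2846,p[2],.536),1,1,10); print(r)
E
```

```text
[ 0.4798 -0.2837  0.2074  0.5343]
[([0.03, 0.13, -0.0], np.float64(-0.0017), 1)]
```

>>> apply_moves --moves '[{"dp":[0,0.1,2],"turn":[0,0,0],"fingers":1},{"dp":[0,0,4],"turn":[0,0,0],"fingers":1},{"dp":[0,0,3.5],"turn":[0,0,0],"fingers":1},{"dp":[0,0,2],"turn":[0,0,0],"fingers":1},{"dp":[0,0,1],"turn":[0,0,0],"fingers":1},{"dp":[0,0,0.7],"turn":[0,0,0],"fingers":1},{"dp":[0,0,0],"turn":[0,0,0],"fingers":1},{"dp":[0,0,0],"turn":[0,0,0],"fingers":1}]'

```text
time_s: 12.55
ee_pos: [0.4821, -0.2842, 0.0777]
tool_rot: [0.964, 0.265, 0.001, 0.001]
wrist_force: [0.0, -0.4, -3.8]
gripper_width: 0.719
gripper_force: 56.3
```

>>> apply_moves --moves '[{"dp":[-0.1,-0.1,0.7],"turn":[0,0,0],"fingers":1},{"dp":[0,0,0.4],"turn":[0,0,0],"fingers":1},{"dp":[0,0,0.1],"turn":[0,0,0],"fingers":1},{"dp":[0,0,0],"turn":[0,0,0],"fingers":1},{"dp":[0,0,0],"turn":[0,0,0],"fingers":1}]'

```text
time_s: 13.05
ee_pos: [0.4801, -0.2839, 0.0654]
tool_rot: [0.964, 0.265, 0.0, 0.0]
wrist_force: [-3.2, 2.0, 5.5]
gripper_width: 0.72
gripper_force: 57.6
```

Contact is made (about +9 N), so I'll release, rise and go to the mat.

>>> apply_moves --moves '[{"dp":[0,0,0],"turn":[0,0,0],"fingers":0.2},{"dp":[0,0,0],"turn":[0,0,0],"fingers":0},{"dp":[0,0,0],"turn":[0,0,0],"fingers":0},{"dp":[0,0,0],"turn":[0,0,0],"fingers":0},{"dp":[0,0,-2],"turn":[0,0,0],"fingers":0},{"dp":[0,0,-4],"turn":[0,0,0],"fingers":0},{"dp":[0,0,-4],"turn":[0,0,0],"fingers":0},{"dp":[0,0,-4],"turn":[0,0,0],"fingers":0}]'

```text
time_s: 13.85
ee_pos: [0.4799, -0.2835, 0.2063]
tool_rot: [0.964, 0.265, 0.0, -0.0]
wrist_force: [0.6, -1.5, 0.5]
gripper_width: 1.005
gripper_force: 0.0
```

>>> apply_moves --moves '[{"dp":[4.09,-0.59,0],"turn":[0,0,0],"fingers":0},{"dp":[4.09,-0.59,0],"turn":[0,0,0],"fingers":0},{"dp":[4.09,-0.59,0],"turn":[0,0,0],"fingers":0},{"dp":[4.09,-0.59,0],"turn":[0,0,0],"fingers":0},{"dp":[4.09,-0.59,0],"turn":[0,0,0],"fingers":0},{"dp":[0,0,0],"turn":[0,0,0],"fingers":0},{"dp":[0,0,0],"turn":[0,0,0],"fingers":0}]'

```text
time_s: 14.55
ee_pos: [0.6412, -0.1528, 0.2041]
tool_rot: [0.964, 0.266, -0.0, -0.0]
wrist_force: [-0.0, 0.2, 0.1]
gripper_width: 0.998
gripper_force: 0.0
```

```bash
python3 - <<'E'
from wr import *; from fit import *; from plan import *
s,v=wristview(); im=v["img"][:,:,::-1].copy(); p=psi_now(); print(p.round(4))
print(rows(p,(.642,-.154,p[2],p[3]),0,1))
T=env.get_image("top"); h=cv2.cvtColor(T["img"],cv2.COLOR_RGB2HSV)
for sh,z in [(shape('r',.046,.642,-.154,0),.064)]:
    cv2.polylines(im,[np.round(proj(v,np.c_[sh,np.full(len(sh),z)])).astype(int)],True,(0,255,0),1)
t=T["img"][:,:,::-1].copy()
for sh,z in [(shape('s',.062,.4807,-.2846,.536),.092),(shape('s',.114,.4807,-.2846,.536),.012),(shape('r',.09,.6647,.1652,0),.012)]:
    cv2.polylines(t,[np.round(16*proj(T,np.c_[sh,np.full(len(sh),z)])).astype(int)],True,(0,255,0),1,shift=4)
c=np.hstack([cv2.resize(t[95:165,255:335],None,fx=4,fy=4),cv2.resize(t[150:220,420:500],None,fx=4,fy=4)])
cv2.imwrite("pics/w3.png",np.vstack([im[60:300],np.clip(c*1.4,0,255).astype(np.uint8)]))
E
```

```text
[ 0.6405 -0.1543  0.2043  0.536 ]
[([0.14, 0.05, -0.0], np.float64(-0.0), 0)]
```

View pics/w3.png

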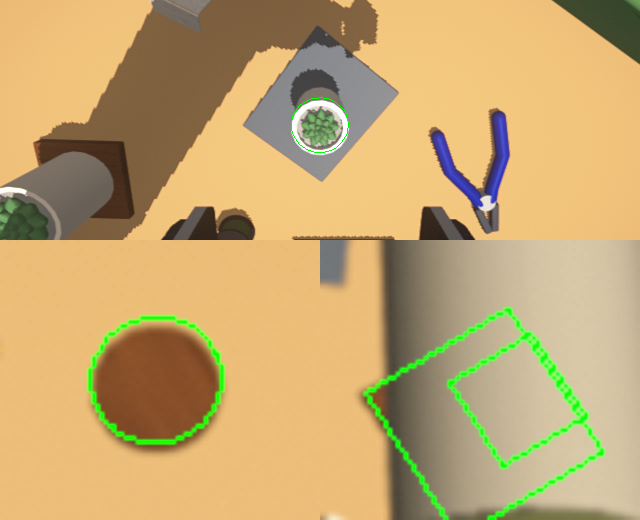

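The small round pot's rim on the mat is centred as predicted. The bare small round base lies slightly below its prediction (about 1 px), so I'll refit it during the lift.

>>> apply_moves --moves '[{"dp":[0.1,0,3],"turn":[0,0,0],"fingers":0},{"dp":[0,0,4],"turn":[0,0,0],"fingers":0},{"dp":[0,0,4],"turn":[0,0,0],"fingers":0},{"dp":[0,0,3],"turn":[0,0,0],"fingers":0},{"dp":[0,0,1.7],"turn":[0,0,0],"fingers":0},{"dp":[0,0,1],"turn":[0,0,0],"fingers":0},{"dp":[0,0,0],"turn":[0,0,0],"fingers":0},{"dp":[0,0,0],"turn":[0,0,0],"fingers":0}]'

```text
time_s: 15.45
ee_pos: [0.6425, -0.1538, 0.0393]
tool_rot: [0.964, 0.265, 0.001, 0.001]
wrist_force: [-0.5, -0.9, -0.4]
gripper_width: 1.003
gripper_force: 0.0
```

>>> apply_moves --moves '[{"dp":[0,0,0],"turn":[0,0,0],"fingers":0.3},{"dp":[0,0,0],"turn":[0,0,0],"fingers":0.5},{"dp":[0,0,0],"turn":[0,0,0],"fingers":1},{"dp":[0,0,0],"turn":[0,0,0],"fingers":1},{"dp":[0,0,0],"turn":[0,0,0],"fingers":1},{"dp":[0,0,0],"turn":[0,0,0],"fingers":1},{"dp":[0,0,0],"turn":[0,0,0],"fingers":1},{"dp":[0,0,0],"turn":[0,0,0],"fingers":1}]'

```text
time_s: 16.25
ee_pos: [0.6423, -0.1535, 0.0388]
tool_rot: [0.964, 0.265, 0.001, 0.0]
wrist_force: [-0.8, 0.6, 6.8]
gripper_width: 0.525
gripper_force: 51.3
```

```bash
python3 - <<'E'
from wr import *; from fit import *; from plan import *
p=psi_now(); print(p.round(4), env.state()["gripper_width"])
for n,roi in (("top",(265,100,325,160)),("side",(210,185,275,245))):
    T=env.get_image(n); im=T["img"][roi[1]:roi[3],roi[0]:roi[2]]; h=cv2.cvtColor(im,cv2.COLOR_RGB2HSV)
    m=((h[...,1]>150)&(h[...,0]<22)&(h[...,2]<135)).astype(np.uint8)
    k,l,st,c=cv2.connectedComponentsWithStats(m); j=1+np.argmax(st[1:,4]); print(n,st[j],c[j]+roi[:2])
    hl=hull(T,shape('r',.09,.662,.165,0),0,.012); M=cv2.moments(hl.reshape(-1,1,2)); pc=[M['m10']/M['m00'],M['m01']/M['m00']]
    print('pred centroid for .662,.165:',pc, 'diff world', (ray(T,c[j]+roi[:2],.006)-ray(T,pc,.006)).round(4))
E
```

```text
[ 0.6423 -0.1535  0.0388  0.536 ] 0.5252024060111289
top [ 14  17  31  30 754] [293.76657825 131.63925729]
pred centroid for .662,.165: [293.77315695622343, 130.98082857906783] diff world [-0.0019 -0.      0.    ]
side [ 14  23  34  27 708] [240.82768362 220.70762712]
pred centroid for .662,.165: [239.45264609717285, 220.6530353608037] diff world [-0.0036 -0.0007  0.    ]
```

>>> apply_moves --moves '[{"dp":[0,0,-0.5],"turn":[0,0,0],"fingers":1},{"dp":[0,0,-1.5],"turn":[0,0,0],"fingers":1},{"dp":[0,0,-3],"turn":[0,0,0],"fingers":1},{"dp":[0,0,-4],"turn":[0,0,0],"fingers":1},{"dp":[0,0,-4],"turn":[0,0,0],"fingers":1},{"dp":[0,0,-2.5],"turn":[0,0,0],"fingers":1},{"dp":[0,0,-1.5],"turn":[0,0,0],"fingers":1},{"dp":[0,0,0],"turn":[0,0,0],"fingers":1}]'

```text
time_s: 17.15
ee_pos: [0.6425, -0.1535, 0.2103]
tool_rot: [0.964, 0.265, 0.002, 0.001]
wrist_force: [0.7, -0.6, -1.9]
gripper_width: 0.525
gripper_force: 51.4
```

>>> apply_moves --moves '[{"dp":[1.83,-2.63,0],"turn":[0,0,-0.0964],"fingers":1},{"dp":[2.08,-2.45,0],"turn":[0,0,-0.0964],"fingers":1},{"dp":[2.3,-2.23,0],"turn":[0,0,-0.0964],"fingers":1},{"dp":[2.51,-2.0,0],"turn":[0,0,-0.0964],"fingers":1},{"dp":[2.69,-1.75,0],"turn":[0,0,-0.0964],"fingers":1},{"dp":[2.85,-1.48,0],"turn":[0,0,-0.0964],"fingers":1},{"dp":[2.98,-1.2,0],"turn":[0,0,-0.0964],"fingers":1},{"dp":[3.08,-0.91,0],"turn":[0,0,-0.0964],"fingers":1}]'

```text
time_s: 17.95
ee_pos: [0.6594, 0.1037, 0.2055]
tool_rot: [0.793, 0.61, -0.001, -0.001]
wrist_force: [0.5, 0.0, -2.5]
gripper_width: 0.522
gripper_force: 51.5
```

>>> apply_moves --moves '[{"dp":[3.15,-0.61,0],"turn":[0,0,-0.0964],"fingers":1},{"dp":[2.97,-0.83,0],"turn":[0,0,-0.0964],"fingers":1},{"dp":[0,0,0],"turn":[0,0,0],"fingers":1},{"dp":[0,0,0],"turn":[0,0,0],"fingers":1},{"dp":[0,0,0],"turn":[0,0,0],"fingers":1}]'

```text
time_s: 18.45
ee_pos: [0.6592, 0.1639, 0.2064]
tool_rot: [0.732, 0.681, -0.001, -0.0]
wrist_force: [0.1, -0.6, -2.3]
gripper_width: 0.526
gripper_force: 51.6
```

>>> apply_moves --moves '[{"dp":[0.1,0.05,2],"turn":[0,0,0],"fingers":1},{"dp":[0,0,4],"turn":[0,0,0],"fingers":1},{"dp":[0,0,4],"turn":[0,0,0],"fingers":1},{"dp":[0,0,3],"turn":[0,0,0],"fingers":1},{"dp":[0,0,1.5],"turn":[0,0,0],"fingers":1},{"dp":[0,0,0.5],"turn":[0,0,0],"fingers":1},{"dp":[0,0,0],"turn":[0,0,0],"fingers":1},{"dp":[0,0,0],"turn":[0,0,0],"fingers":1}]'

```text
time_s: 19.25
ee_pos: [0.661, 0.1665, 0.0596]
tool_rot: [0.732, 0.681, 0.001, 0.001]
wrist_force: [-0.0, -0.2, -1.0]
gripper_width: 0.525
gripper_force: 51.5
```

>>> apply_moves --moves '[{"dp":[-0.1,-0.1,0.7],"turn":[0,0,0],"fingers":1},{"dp":[0,0,0.4],"turn":[0,0,0],"fingers":1},{"dp":[0,0,0.1],"turn":[0,0,0],"fingers":1},{"dp":[0,0,0],"turn":[0,0,0],"fingers":1},{"dp":[0,0,0],"turn":[0,0,0],"fingers":1}]'

```text
time_s: 19.75
ee_pos: [0.6591, 0.1652, 0.0468]
tool_rot: [0.732, 0.682, 0.0, 0.0]
wrist_force: [-3.5, -1.3, 7.3]
gripper_width: 0.528
gripper_force: 52.5
```

>>> apply_moves --moves '[{"dp":[0,0,0],"turn":[0,0,0],"fingers":0.4},{"dp":[0,0,0],"turn":[0,0,0],"fingers":0.1},{"dp":[0,0,0],"turn":[0,0,0],"fingers":0},{"dp":[0,0,0],"turn":[0,0,0],"fingers":0},{"dp":[0,0,-2],"turn":[0,0,0],"fingers":0},{"dp":[0,0,-4.5],"turn":[0,0,0],"fingers":0},{"dp":[0,0,-4.5],"turn":[0,0,0],"fingers":0},{"dp":[0,0,-4.8],"turn":[0,0,0],"fingers":0}]'

```text
time_s: 20.55
ee_pos: [0.6584, 0.1652, 0.205]
tool_rot: [0.732, 0.682, -0.0, -0.0]
wrist_force: [-0.0, -0.2, 0.2]
gripper_width: 1.004
gripper_force: 0.0
```

```bash
python3 - <<'E'
from plan import *
p=psi_now(); print(p.round(4)); H=.205;M=(.6416,-.1549);q=2.087
show('to SSq',[(p,(.4776,.3126,H,2.275),0,.045)])
show('SSq->mat',[((.4776,.3126,H,2.275),(*M,H,q),1,.035)])
show('mat->LR',[((*M,H,q),(.4579,.0122,H,q),0,.045)])
show('LR->LRb',[((.4579,.0122,H,q),(.4805,.3075,H,q),1,.035)])
show('LRb->mat',[((.4805,.3075,H,q),(*M,H,q),0,.045)])
show('mat->SSb',[((*M,H,q),(.4581,.0118,H,q),1,.035)])
E
```

```text
[0.6584 0.1652 0.205  1.5002]
# to SSq
6 x ([2.24, -3.18, -0.0], np.float64(-0.1291), 0) ([2.63, -2.86, -0.0], np.float64(-0.1291), 0) ([2.98, -2.5, -0.0], np.float64(-0.1291), 0) ([3.27, -2.1, -0.0], np.float64(-0.1291), 0) ([3.52, -1.66, -0.0], np.float64(-0.1291), 0) ([3.7, -1.19, -0.0], np.float64(-0.1291), 0)
# SSq->mat
15 x ([-3.08, -1.18, -0.0], np.float64(0.0125), 1) ([-3.1, -1.15, -0.0], np.float64(0.0125), 1) ([-3.11, -1.11, -0.0], np.float64(0.0125), 1) ([-3.13, -1.07, -0.0], np.float64(0.0125), 1) ([-3.14, -1.03, -0.0], np.float64(0.0125), 1) ([-3.15, -0.99, -0.0], np.float64(0.0125), 1) ([-3.16, -0.95, -0.0], np.float64(0.0125), 1) ([-3.18, -0.91, -0.0], np.float64(0.0125), 1) ([-3.19, -0.87, -0.0], np.float64(0.0125), 1) ([-3.2, -0.83, -0.0], np.float64(0.0125), 1) ([-3.21, -0.79, -0.0], np.float64(0.0125), 1) ([-3.22, -0.75, -0.0], np.float64(0.0125), 1) ([-3.23, -0.71, -0.0], np.float64(0.0125), 1) ([-3.23, -0.67, -0.0], np.float64(0.0125), 1) ([-3.24, -0.63, -0.0], np.float64(0.0125), 1)
# mat->LR
6 x ([3.93, -1.29, -0.0], np.float64(-0.0), 0)
# LR->LRb
9 x ([2.73, 1.84, -0.0], np.float64(-0.0), 1)
# LRb->mat
11 x ([-4.38, -0.8, -0.0], np.float64(-0.0), 0)
# mat->SSb
8 x ([2.94, -0.97, -0.0], np.float64(-0.0), 1)
```

>>> apply_moves --moves '[{"dp":[2.24,-3.18,0],"turn":[0,0,-0.1291],"fingers":0},{"dp":[2.63,-2.86,0],"turn":[0,0,-0.1291],"fingers":0},{"dp":[2.98,-2.5,0],"turn":[0,0,-0.1291],"fingers":0},{"dp":[3.27,-2.1,0],"turn":[0,0,-0.1291],"fingers":0},{"dp":[3.52,-1.66,0],"turn":[0,0,-0.1291],"fingers":0},{"dp":[3.7,-1.19,0],"turn":[0,0,-0.1291],"fingers":0},{"dp":[0,0,0],"turn":[0,0,0],"fingers":0},{"dp":[0,0,0],"turn":[0,0,0],"fingers":0}]'

```text
time_s: 21.35
ee_pos: [0.4777, 0.3134, 0.2039]
tool_rot: [0.42, 0.908, 0.0, 0.0]
wrist_force: [0.4, -0.2, -0.2]
gripper_width: 1.004
gripper_force: 0.0
```

```bash
python3 - <<'E'
from wr import *; from fit import *; from plan import *
s,v=wristview(); im=v["img"][:,:,::-1].copy(); p=psi_now(); print(p.round(4)); print(rows(p,(.4776,.3126,p[2],2.275),0,1,9))
for sh,z in [(shape('s',.044,.4776,.3126,.704),.072),(shape('r',.12,.4805,.3075,0),.012),(shape('r',.046,.660,.165,0),.072),(shape('r',.09,.660,.165,0),.012)]:
    cv2.polylines(im,[np.round(proj(v,np.c_[sh,np.full(len(sh),z)])).astype(int)],True,(0,255,0),1)
cv2.imwrite("pics/w4.png",im)
E
```

```text
[0.4787 0.3124 0.2037 2.2732]
[([0.08, -0.07, -0.0], np.float64(-0.0018), 0)]
```

View pics/w4.png

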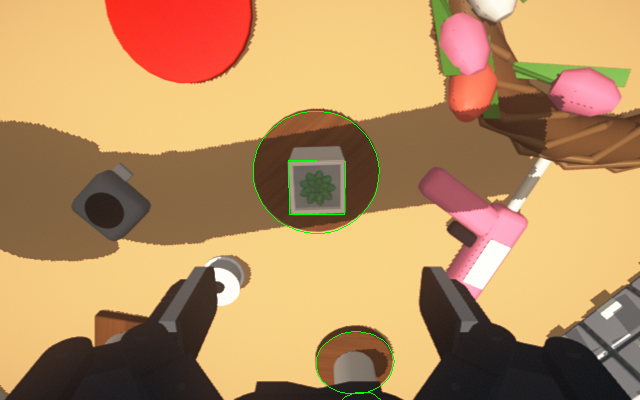

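The wrist view shows the rim (289–345, 160–215) and the large round base (253–379, 110–233) both on their predictions, so I'll pick.

>>> apply_moves --moves '[{"dp":[0,0,3],"turn":[0,0,0],"fingers":0},{"dp":[0,0,4],"turn":[0,0,0],"fingers":0},{"dp":[0,0,4],"turn":[0,0,0],"fingers":0},{"dp":[0,0,3],"turn":[0,0,0],"fingers":0},{"dp":[0,0,1.5],"turn":[0,0,0],"fingers":0},{"dp":[0,0,0.6],"turn":[0,0,0],"fingers":0},{"dp":[0,0,0],"turn":[0,0,0],"fingers":0},{"dp":[0,0,0],"turn":[0,0,0],"fingers":0}]'

```text
time_s: 22.2
ee_pos: [0.4791, 0.3134, 0.0441]
tool_rot: [0.42, 0.907, 0.001, 0.001]
wrist_force: [0.2, 0.2, 0.3]
gripper_width: 1.001
gripper_force: 0.0
```

>>> apply_moves --moves '[{"dp":[0,0,0],"turn":[0,0,0],"fingers":0.3},{"dp":[0,0,0],"turn":[0,0,0],"fingers":0.5},{"dp":[0,0,0],"turn":[0,0,0],"fingers":1},{"dp":[0,0,0],"turn":[0,0,0],"fingers":1},{"dp":[0,0,0],"turn":[0,0,0],"fingers":1},{"dp":[0,0,0],"turn":[0,0,0],"fingers":1},{"dp":[0,0,0],"turn":[0,0,0],"fingers":1},{"dp":[0,0,0],"turn":[0,0,0],"fingers":1}]'

```text
time_s: 23.0
ee_pos: [0.4785, 0.3131, 0.0435]
tool_rot: [0.42, 0.907, 0.0, 0.0]
wrist_force: [-0.7, 0.3, 5.6]
gripper_width: 0.512
gripper_force: 51.4
```

>>> apply_moves --moves '[{"dp":[0,0,-0.5],"turn":[0,0,0],"fingers":1},{"dp":[0,0,-1.5],"turn":[0,0,0],"fingers":1},{"dp":[0,0,-3],"turn":[0,0,0],"fingers":1},{"dp":[0,0,-4],"turn":[0,0,0],"fingers":1},{"dp":[0,0,-3.5],"turn":[0,0,0],"fingers":1},{"dp":[0,0,-2.5],"turn":[0,0,0],"fingers":1},{"dp":[0,0,-1.5],"turn":[0,0,0],"fingers":1},{"dp":[0,0,0],"turn":[0,0,0],"fingers":1}]'

```text
time_s: 23.8
ee_pos: [0.4787, 0.3135, 0.2099]
tool_rot: [0.42, 0.907, 0.001, 0.001]
wrist_force: [-0.0, 0.4, -1.9]
gripper_width: 0.512
gripper_force: 50.9
```

>>> apply_moves --moves '[{"dp":[-3.08,-1.18,0],"turn":[0,0,0.0125],"fingers":1},{"dp":[-3.1,-1.15,0],"turn":[0,0,0.0125],"fingers":1},{"dp":[-3.11,-1.11,0],"turn":[0,0,0.0125],"fingers":1},{"dp":[-3.13,-1.07,0],"turn":[0,0,0.0125],"fingers":1},{"dp":[-3.14,-1.03,0],"turn":[0,0,0.0125],"fingers":1},{"dp":[-3.15,-0.99,0],"turn":[0,0,0.0125],"fingers":1},{"dp":[-3.16,-0.95,0],"turn":[0,0,0.0125],"fingers":1},{"dp":[-3.18,-0.91,0],"turn":[0,0,0.0125],"fingers":1}]'

```text
time_s: 24.6
ee_pos: [0.565, 0.0619, 0.206]
tool_rot: [0.465, 0.885, -0.001, -0.001]
wrist_force: [0.6, 0.3, -2.1]
gripper_width: 0.508
gripper_force: 51.2
```

>>> apply_moves --moves '[{"dp":[-3.19,-0.87,0],"turn":[0,0,0.0125],"fingers":1},{"dp":[-3.2,-0.83,0],"turn":[0,0,0.0125],"fingers":1},{"dp":[-3.21,-0.79,0],"turn":[0,0,0.0125],"fingers":1},{"dp":[-3.22,-0.75,0],"turn":[0,0,0.0125],"fingers":1},{"dp":[-3.23,-0.71,0],"turn":[0,0,0.0125],"fingers":1},{"dp":[-3.23,-0.67,0],"turn":[0,0,0.0125],"fingers":1},{"dp":[-3.24,-0.63,0],"turn":[0,0,0.0125],"fingers":1},{"dp":[0,0,0],"turn":[0,0,0],"fingers":1}]'

```text
time_s: 25.4
ee_pos: [0.6414, -0.161, 0.2048]
tool_rot: [0.506, 0.862, -0.002, -0.001]
wrist_force: [-0.3, 0.9, -1.3]
gripper_width: 0.513
gripper_force: 51.1
```

>>> apply_moves --moves '[{"dp":[0,0,2],"turn":[0,0,0],"fingers":1},{"dp":[0,0,4],"turn":[0,0,0],"fingers":1},{"dp":[0,0,4],"turn":[0,0,0],"fingers":1},{"dp":[0,0,3],"turn":[0,0,0],"fingers":1},{"dp":[0,0,1.5],"turn":[0,0,0],"fingers":1},{"dp":[0,0,0.5],"turn":[0,0,0],"fingers":1},{"dp":[0,0,0],"turn":[0,0,0],"fingers":1},{"dp":[0,0,0],"turn":[0,0,0],"fingers":1}]'

```text
time_s: 26.2
ee_pos: [0.643, -0.1548, 0.0593]
tool_rot: [0.503, 0.864, 0.0, 0.001]
wrist_force: [0.3, -0.1, -1.5]
gripper_width: 0.511
gripper_force: 51.0
```

>>> apply_moves --moves '[{"dp":[0,0,1],"turn":[0,0,0],"fingers":1},{"dp":[0,0,0.8],"turn":[0,0,0],"fingers":1},{"dp":[0,0,0.4],"turn":[0,0,0],"fingers":1},{"dp":[0,0,0.1],"turn":[0,0,0],"fingers":1},{"dp":[0,0,0.1],"turn":[0,0,0],"fingers":1},{"dp":[0,0,0],"turn":[0,0,0],"fingers":1},{"dp":[0,0,0],"turn":[0,0,0],"fingers":1}]'

```text
time_s: 26.9
ee_pos: [0.6417, -0.1549, 0.0355]
tool_rot: [0.503, 0.864, -0.001, -0.0]
wrist_force: [-11.1, 0.8, 17.9]
gripper_width: 0.51
gripper_force: 53.2
```

>>> apply_moves --moves '[{"dp":[0,0,-0.1],"turn":[0,0,0],"fingers":1},{"dp":[0,0,0],"turn":[0,0,0],"fingers":0.4},{"dp":[0,0,0],"turn":[0,0,0],"fingers":0.1},{"dp":[0,0,0],"turn":[0,0,0],"fingers":0},{"dp":[0,0,0],"turn":[0,0,0],"fingers":0},{"dp":[0,0,-2],"turn":[0,0,0],"fingers":0},{"dp":[0,0,-4.5],"turn":[0,0,0],"fingers":0},{"dp":[0,0,-4.5],"turn":[0,0,0],"fingers":0}]'

```text
time_s: 27.7
ee_pos: [0.6414, -0.1546, 0.1452]
tool_rot: [0.503, 0.864, -0.0, -0.001]
wrist_force: [0.9, -1.2, 0.5]
gripper_width: 1.0
gripper_force: 0.0
```

>>> apply_moves --moves '[{"dp":[0,0,-4],"turn":[0,0,0],"fingers":0},{"dp":[0,0,-1.8],"turn":[0,0,0],"fingers":0},{"dp":[3.93,-1.29,0],"turn":[0,0,0],"fingers":0},{"dp":[3.93,-1.29,0],"turn":[0,0,0],"fingers":0},{"dp":[3.93,-1.29,0],"turn":[0,0,0],"fingers":0},{"dp":[3.93,-1.29,0],"turn":[0,0,0],"fingers":0},{"dp":[3.93,-1.29,0],"turn":[0,0,0],"fingers":0},{"dp":[3.93,-1.29,0],"turn":[0,0,0],"fingers":0}]'

```text
time_s: 28.5
ee_pos: [0.457, 0.0131, 0.2025]
tool_rot: [0.503, 0.864, -0.0, 0.0]
wrist_force: [-0.5, 1.4, 1.0]
gripper_width: 1.001
gripper_force: 0.0
```

>>> apply_moves --moves '[{"dp":[0,0,0],"turn":[0,0,0],"fingers":0},{"dp":[0,0,0],"turn":[0,0,0],"fingers":0},{"dp":[0,0,0],"turn":[0,0,0],"fingers":0}]'

```text
time_s: 28.8
ee_pos: [0.4589, 0.0113, 0.2029]
tool_rot: [0.504, 0.864, 0.0, 0.0]
wrist_force: [0.1, 0.6, -0.4]
gripper_width: 1.0
gripper_force: 0.0
```

```bash
python3 - <<'E'
from wr import *; from fit import *; from plan import *
s,v=wristview(); im=v["img"][:,:,::-1].copy(); p=psi_now(); print(p.round(4)); print(rows(p,(.4579,.0122,p[2],2.087),0,1,9))
for sh,z in [(shape('r',.064,.4579,.0122,0),.092),(shape('s',.084,.4581,.0118,.516),.012),(shape('r',.12,.4805,.3075,0),.012),(shape('s',.044,.6415,-.1549,.516),.064)]:
    cv2.polylines(im,[np.round(proj(v,np.c_[sh,np.full(len(sh),z)])).astype(int)],True,(0,255,0),1)
cv2.imwrite("pics/w5.png",im)
E
```

```text
[0.4589 0.0113 0.2027 2.0859]
[([0.12, -0.04, -0.0], np.float64(-0.0011), 0)]
```

View pics/w5.png

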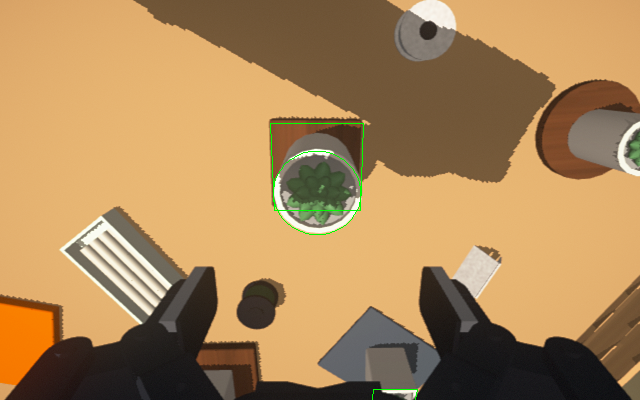

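The rim (274–361, 150–235) matches its prediction. The small square base may be about 3 px higher in the image than predicted, so I'll refit it once it is bare.

>>> apply_moves --moves '[{"dp":[0.1,0,3],"turn":[0,0,0],"fingers":0},{"dp":[0,0,4],"turn":[0,0,0],"fingers":0},{"dp":[0,0,4],"turn":[0,0,0],"fingers":0},{"dp":[0,0,2],"turn":[0,0,0],"fingers":0},{"dp":[0,0,1],"turn":[0,0,0],"fingers":0},{"dp":[0,0,0],"turn":[0,0,0],"fingers":0},{"dp":[0,0,0],"turn":[0,0,0],"fingers":0}]'

```text
time_s: 29.55
ee_pos: [0.4587, 0.0129, 0.0635]
tool_rot: [0.503, 0.864, 0.0, 0.0]
wrist_force: [-0.1, -0.5, 0.9]
gripper_width: 1.003
gripper_force: 0.0
```

>>> apply_moves --moves '[{"dp":[0,0,0],"turn":[0,0,0],"fingers":0.15},{"dp":[0,0,0],"turn":[0,0,0],"fingers":0.3},{"dp":[0,0,0],"turn":[0,0,0],"fingers":1},{"dp":[0,0,0],"turn":[0,0,0],"fingers":1},{"dp":[0,0,0],"turn":[0,0,0],"fingers":1},{"dp":[0,0,0],"turn":[0,0,0],"fingers":1},{"dp":[0,0,0],"turn":[0,0,0],"fingers":1},{"dp":[0,0,0],"turn":[0,0,0],"fingers":1}]'

```text
time_s: 30.35
ee_pos: [0.4585, 0.0126, 0.064]
tool_rot: [0.503, 0.864, -0.0, 0.001]
wrist_force: [-2.6, -1.3, 8.0]
gripper_width: 0.74
gripper_force: 53.0
```

>>> apply_moves --moves '[{"dp":[0,0,-0.5],"turn":[0,0,0],"fingers":1},{"dp":[0,0,-1.5],"turn":[0,0,0],"fingers":1},{"dp":[0,0,-3],"turn":[0,0,0],"fingers":1},{"dp":[0,0,-3.5],"turn":[0,0,0],"fingers":1},{"dp":[0,0,-3],"turn":[0,0,0],"fingers":1},{"dp":[0,0,-2],"turn":[0,0,0],"fingers":1},{"dp":[0,0,-1],"turn":[0,0,0],"fingers":1},{"dp":[0,0,0],"turn":[0,0,0],"fingers":1}]'

```text
time_s: 31.15
ee_pos: [0.4583, 0.013, 0.2091]
tool_rot: [0.503, 0.864, 0.0, 0.001]
wrist_force: [-0.4, -0.7, -5.1]
gripper_width: 0.734
gripper_force: 56.6
```

>>> apply_moves --moves '[{"dp":[2.73,1.84,0],"turn":[0,0,0],"fingers":1},{"dp":[2.73,1.84,0],"turn":[0,0,0],"fingers":1},{"dp":[2.73,1.84,0],"turn":[0,0,0],"fingers":1},{"dp":[2.73,1.84,0],"turn":[0,0,0],"fingers":1},{"dp":[2.73,1.84,0],"turn":[0,0,0],"fingers":1},{"dp":[2.73,1.84,0],"turn":[0,0,0],"fingers":1},{"dp":[2.73,1.84,0],"turn":[0,0,0],"fingers":1},{"dp":[2.73,1.84,0],"turn":[0,0,0],"fingers":1}]'

```text
time_s: 31.95
ee_pos: [0.4774, 0.2764, 0.2061]
tool_rot: [0.503, 0.864, -0.001, -0.001]
wrist_force: [0.6, 0.5, -3.3]
gripper_width: 0.734
gripper_force: 56.7
```

>>> apply_moves --moves '[{"dp":[2.73,1.84,0],"turn":[0,0,0],"fingers":1},{"dp":[0,0,0],"turn":[0,0,0],"fingers":1},{"dp":[0,0,0],"turn":[0,0,0],"fingers":1},{"dp":[0,0,0],"turn":[0,0,0],"fingers":1}]'

```text
time_s: 32.35
ee_pos: [0.4805, 0.3071, 0.2066]
tool_rot: [0.504, 0.864, -0.001, -0.0]
wrist_force: [0.4, -0.1, -4.3]
gripper_width: 0.733
gripper_force: 57.4
```

```bash
python3 - <<'E'
from wr import *; from fit import *; from plan import *
p=psi_now(); print(p.round(4)); print(rows(p,(.4805,.3075,p[2],p[3]),0,1,9))
for n,roi in (("top",(320,175,380,230)),("side",(302,165,356,220))):
    T=env.get_image(n); im=T["img"][roi[1]:roi[3],roi[0]:roi[2]]; h=cv2.cvtColor(im,cv2.COLOR_RGB2HSV)
    m=((h[...,1]>150)&(h[...,0]<22)&(h[...,2]<135)).astype(np.uint8)
    k,l,st,c=cv2.connectedComponentsWithStats(m); j=1+np.argmax(st[1:,4]); print(n,st[j],c[j]+roi[:2])
    hl=hull(T,shape('s',.084,.4581,.0118,.516),0,.012); M=cv2.moments(hl.reshape(-1,1,2)); pc=[M['m10']/M['m00'],M['m01']/M['m00']]
    print(M['m00'],'diff world', (ray(T,c[j]+roi[:2],.006)-ray(T,pc,.006)).round(4), cv2.minAreaRect(np.argwhere(l==j)[:,::-1].astype(np.float32)))
    cv2.imwrite(f"pics/ss_{n}.png",T["img"][:,:,::-1])
E
```

```text
[0.4805 0.3071 0.2066 2.0863]
[([0.03, 0.02, -0.0], np.float64(-0.0), 0)]
top [  9  10  41  40 925] [348.80972973 204.65837838]
996.5126273254864 diff world [-0.0023  0.0024  0.    ] ((28.78887176513672, 29.616127014160156), (30.4923152923584, 30.755178451538086), 61.189208984375)
side [ 14  16  32  28 614] [330.43322476 194.42996743]
759.9099606473465 diff world [-0.0072  0.0017 -0.    ] ((28.21087646484375, 28.876659393310547), (23.94871711730957, 30.7470645904541), 78.11134338378906)
```

>>> apply_moves --moves '[{"dp":[0,0,2],"turn":[0,0,0],"fingers":1},{"dp":[0,0,4],"turn":[0,0,0],"fingers":1},{"dp":[0,0,4],"turn":[0,0,0],"fingers":1},{"dp":[0,0,2],"turn":[0,0,0],"fingers":1},{"dp":[0,0,1],"turn":[0,0,0],"fingers":1},{"dp":[0,0,0.2],"turn":[0,0,0],"fingers":1},{"dp":[0,0,0],"turn":[0,0,0],"fingers":1},{"dp":[0,0,0],"turn":[0,0,0],"fingers":1}]'

```text
time_s: 33.25
ee_pos: [0.4813, 0.3087, 0.0771]
tool_rot: [0.503, 0.864, 0.001, 0.001]
wrist_force: [-0.1, 0.6, -4.7]
gripper_width: 0.733
gripper_force: 57.2
```

>>> apply_moves --moves '[{"dp":[-0.1,-0.1,0.7],"turn":[0,0,0],"fingers":1},{"dp":[0,0,0.4],"turn":[0,0,0],"fingers":1},{"dp":[0,0,0.1],"turn":[0,0,0],"fingers":1},{"dp":[0,0,0],"turn":[0,0,0],"fingers":1},{"dp":[0,0,0],"turn":[0,0,0],"fingers":1}]'

```text
time_s: 33.75
ee_pos: [0.4803, 0.3068, 0.0641]
tool_rot: [0.503, 0.864, -0.0, 0.0]
wrist_force: [-2.9, -4.0, 5.4]
gripper_width: 0.738
gripper_force: 58.0
```

>>> apply_moves --moves '[{"dp":[0,0,0],"turn":[0,0,0],"fingers":0.2},{"dp":[0,0,0],"turn":[0,0,0],"fingers":0},{"dp":[0,0,0],"turn":[0,0,0],"fingers":0},{"dp":[0,0,0],"turn":[0,0,0],"fingers":0},{"dp":[0,0,-2],"turn":[0,0,0],"fingers":0},{"dp":[0,0,-4],"turn":[0,0,0],"fingers":0},{"dp":[0,0,-4],"turn":[0,0,0],"fingers":0},{"dp":[0,0,-4.2],"turn":[0,0,0],"fingers":0}]'

```text
time_s: 34.55
ee_pos: [0.4798, 0.3069, 0.207]
tool_rot: [0.503, 0.864, -0.0, -0.0]
wrist_force: [2.3, 0.3, 0.2]
gripper_width: 0.999
gripper_force: 0.0
```

>>> apply_moves --moves '[{"dp":[-4.38,-0.8,0],"turn":[0,0,0],"fingers":0},{"dp":[-4.38,-0.8,0],"turn":[0,0,0],"fingers":0},{"dp":[-4.38,-0.8,0],"turn":[0,0,0],"fingers":0},{"dp":[-4.38,-0.8,0],"turn":[0,0,0],"fingers":0},{"dp":[-4.38,-0.8,0],"turn":[0,0,0],"fingers":0},{"dp":[-4.38,-0.8,0],"turn":[0,0,0],"fingers":0},{"dp":[-4.38,-0.8,0],"turn":[0,0,0],"fingers":0},{"dp":[-4.38,-0.8,0],"turn":[0,0,0],"fingers":0}]'

```text
time_s: 35.35
ee_pos: [0.5979, -0.0312, 0.2059]
tool_rot: [0.503, 0.864, 0.0, 0.0]
wrist_force: [0.6, 0.2, 0.7]
gripper_width: 1.003
gripper_force: 0.0
```

>>> apply_moves --moves '[{"dp":[-4.38,-0.8,0],"turn":[0,0,0],"fingers":0},{"dp":[-4.38,-0.8,0],"turn":[0,0,0],"fingers":0},{"dp":[-4.38,-0.8,0],"turn":[0,0,0],"fingers":0},{"dp":[0,0,0],"turn":[0,0,0],"fingers":0},{"dp":[0,0,0],"turn":[0,0,0],"fingers":0},{"dp":[0,0,0],"turn":[0,0,0],"fingers":0}]'

```text
time_s: 35.95
ee_pos: [0.6415, -0.1541, 0.2058]
tool_rot: [0.502, 0.865, 0.0, -0.0]
wrist_force: [-0.3, -0.2, -0.2]
gripper_width: 0.999
gripper_force: 0.0
```

```bash
python3 - <<'E'
from wr import *; from fit import *; from plan import *
s,v=wristview(); im=v["img"][:,:,::-1].copy(); p=psi_now(); print(p.round(4)); print(rows(p,(.6416,-.1549,p[2],2.087),0,1,9))
for sh,z in [(shape('s',.044,.6416,-.1549,.516),.064),(shape('s',.062,.4807,-.2846,.536),.092),(shape('s',.114,.4807,-.2846,.536),.012),(shape('s',.084,.4565,.0142,.516),.012)]:
    cv2.polylines(im,[np.round(proj(v,np.c_[sh,np.full(len(sh),z)])).astype(int)],True,(0,255,0),1)
cv2.imwrite("pics/w6.png",im)
E
```

```text
[ 0.6415 -0.1538  0.2059  2.0892]
[([-0.1, -0.04, -0.0], np.float64(0.0022), 0)]
```

View pics/w6.png

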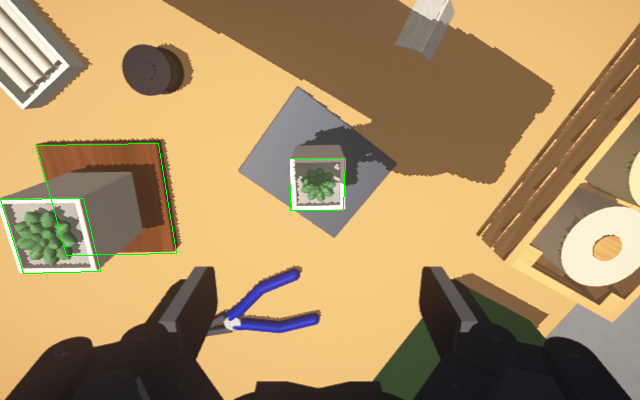

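The small square pot's rim (290–345, 158–210) is as predicted. The large square pot sits centred and parallel on its base, rim at (0–100, 198–272). I'll pick the last pot.

>>> apply_moves --moves '[{"dp":[-0.1,0,3],"turn":[0,0,0],"fingers":0},{"dp":[0,0,4],"turn":[0,0,0],"fingers":0},{"dp":[0,0,4],"turn":[0,0,0],"fingers":0},{"dp":[0,0,3.5],"turn":[0,0,0],"fingers":0},{"dp":[0,0,1.7],"turn":[0,0,0],"fingers":0},{"dp":[0,0,0.7],"turn":[0,0,0],"fingers":0},{"dp":[0,0,0],"turn":[0,0,0],"fingers":0},{"dp":[0,0,0],"turn":[0,0,0],"fingers":0}]'

```text
time_s: 36.8
ee_pos: [0.6431, -0.1562, 0.0387]
tool_rot: [0.503, 0.864, 0.0, 0.001]
wrist_force: [0.3, -1.0, 0.8]
gripper_width: 1.0
gripper_force: 0.0
```

>>> apply_moves --moves '[{"dp":[0,0,0],"turn":[0,0,0],"fingers":0.3},{"dp":[0,0,0],"turn":[0,0,0],"fingers":0.5},{"dp":[0,0,0],"turn":[0,0,0],"fingers":1},{"dp":[0,0,0],"turn":[0,0,0],"fingers":1},{"dp":[0,0,0],"turn":[0,0,0],"fingers":1},{"dp":[0,0,0],"turn":[0,0,0],"fingers":1},{"dp":[0,0,0],"turn":[0,0,0],"fingers":1},{"dp":[0,0,0],"turn":[0,0,0],"fingers":1}]'

```text
time_s: 37.6
ee_pos: [0.6425, -0.1565, 0.0377]
tool_rot: [0.503, 0.864, 0.0, 0.001]
wrist_force: [0.1, -0.6, 6.0]
gripper_width: 0.507
gripper_force: 51.5
```

>>> apply_moves --moves '[{"dp":[0,0,-0.5],"turn":[0,0,0],"fingers":1},{"dp":[0,0,-1.5],"turn":[0,0,0],"fingers":1},{"dp":[0,0,-3],"turn":[0,0,0],"fingers":1},{"dp":[0,0,-4],"turn":[0,0,0],"fingers":1},{"dp":[0,0,-4],"turn":[0,0,0],"fingers":1},{"dp":[0,0,-2.5],"turn":[0,0,0],"fingers":1},{"dp":[0,0,-1.5],"turn":[0,0,0],"fingers":1},{"dp":[0,0,0],"turn":[0,0,0],"fingers":1}]'

```text
time_s: 38.4
ee_pos: [0.6427, -0.1563, 0.2091]
tool_rot: [0.503, 0.864, 0.0, 0.002]
wrist_force: [0.6, -0.8, -2.3]
gripper_width: 0.51
gripper_force: 51.0
```

>>> apply_moves --moves '[{"dp":[2.98,-0.97,0],"turn":[0,0,0],"fingers":1},{"dp":[2.98,-0.97,0],"turn":[0,0,0],"fingers":1},{"dp":[2.98,-0.97,0],"turn":[0,0,0],"fingers":1},{"dp":[2.98,-0.97,0],"turn":[0,0,0],"fingers":1},{"dp":[2.98,-0.97,0],"turn":[0,0,0],"fingers":1},{"dp":[2.98,-0.97,0],"turn":[0,0,0],"fingers":1},{"dp":[2.98,-0.97,0],"turn":[0,0,0],"fingers":1},{"dp":[2.98,-0.97,0],"turn":[0,0,0],"fingers":1}]'

```text
time_s: 39.2
ee_pos: [0.4549, 0.0132, 0.205]
tool_rot: [0.503, 0.864, -0.0, -0.001]
wrist_force: [0.3, 0.2, -0.9]
gripper_width: 0.509
gripper_force: 51.3
```

>>> apply_moves --moves '[{"dp":[0,0,2],"turn":[0,0,0],"fingers":1},{"dp":[0,0,4],"turn":[0,0,0],"fingers":1},{"dp":[0,0,4],"turn":[0,0,0],"fingers":1},{"dp":[0,0,2.5],"turn":[0,0,0],"fingers":1},{"dp":[0,0,1],"turn":[0,0,0],"fingers":1},{"dp":[0,0,0.5],"turn":[0,0,0],"fingers":1},{"dp":[0,0,0],"turn":[0,0,0],"fingers":1},{"dp":[0,0,0],"turn":[0,0,0],"fingers":1}]'

```text
time_s: 40.0
ee_pos: [0.4575, 0.0127, 0.0677]
tool_rot: [0.503, 0.864, 0.0, 0.001]
wrist_force: [-0.1, 0.3, -0.5]
gripper_width: 0.509
gripper_force: 51.3
```

>>> apply_moves --moves '[{"dp":[0,0,1],"turn":[0,0,0],"fingers":1},{"dp":[0,0,0.6],"turn":[0,0,0],"fingers":1},{"dp":[0,0,0.4],"turn":[0,0,0],"fingers":1},{"dp":[0,0,0.1],"turn":[0,0,0],"fingers":1},{"dp":[0,0,0],"turn":[0,0,0],"fingers":1},{"dp":[0,0,0],"turn":[0,0,0],"fingers":1}]'

```text
time_s: 40.6
ee_pos: [0.4569, 0.0127, 0.0457]
tool_rot: [0.503, 0.864, 0.0, 0.0]
wrist_force: [0.2, 0.4, -1.8]
gripper_width: 0.507
gripper_force: 51.5
```

>>> apply_moves --moves '[{"dp":[0,0,0.1],"turn":[0,0,0],"fingers":1},{"dp":[0,0,0],"turn":[0,0,0],"fingers":1},{"dp":[0,0,0],"turn":[0,0,0],"fingers":1}]'

```text
time_s: 40.9
ee_pos: [0.457, 0.0128, 0.0455]
tool_rot: [0.503, 0.864, -0.0, 0.0]
wrist_force: [-5.0, -0.7, 14.6]
gripper_width: 0.513
gripper_force: 53.2
```

>>> apply_moves --moves '[{"dp":[0,0,0],"turn":[0,0,0],"fingers":0.4},{"dp":[0,0,0],"turn":[0,0,0],"fingers":0.1},{"dp":[0,0,0],"turn":[0,0,0],"fingers":0},{"dp":[0,0,0],"turn":[0,0,0],"fingers":0},{"dp":[0,0,-2],"turn":[0,0,0],"fingers":0},{"dp":[0,0,-4.5],"turn":[0,0,0],"fingers":0},{"dp":[0,0,-4.5],"turn":[0,0,0],"fingers":0},{"dp":[0,0,-4.5],"turn":[0,0,0],"fingers":0}]'

```text
time_s: 41.7
ee_pos: [0.4564, 0.013, 0.2013]
tool_rot: [0.503, 0.864, 0.0, -0.0]
wrist_force: [1.5, -0.7, 0.0]
gripper_width: 1.001
gripper_force: 0.0
```

>>> apply_moves --moves '[{"dp":[-2.98,-3.2,-0.4],"turn":[0,0,0],"fingers":0},{"dp":[-2.98,-3.2,-0.4],"turn":[0,0,0],"fingers":0},{"dp":[-2.98,-3.2,-0.4],"turn":[0,0,0],"fingers":0},{"dp":[-2.98,-3.2,-0.4],"turn":[0,0,0],"fingers":0},{"dp":[-2.98,-3.2,-0.4],"turn":[0,0,0],"fingers":0},{"dp":[-2.98,-3.2,-0.4],"turn":[0,0,0],"fingers":0},{"dp":[-2.98,-3.2,-0.4],"turn":[0,0,0],"fingers":0},{"dp":[-2.98,-3.2,-0.4],"turn":[0,0,0],"fingers":0}]'

```text
time_s: 42.5
ee_pos: [0.351, -0.3227, 0.2319]
tool_rot: [0.503, 0.864, -0.0, 0.0]
wrist_force: [0.9, -0.7, 0.4]
gripper_width: 1.0
gripper_force: 0.0
```

>>> apply_moves --moves '[{"dp":[-2.98,-3.2,-0.4],"turn":[0,0,0],"fingers":0},{"dp":[-2.98,-3.2,-0.4],"turn":[0,0,0],"fingers":0},{"dp":[-2.98,-3.2,-0.4],"turn":[0,0,0],"fingers":0},{"dp":[-2.98,-3.2,-0.4],"turn":[0,0,0],"fingers":0},{"dp":[0,0,0],"turn":[0,0,0],"fingers":0}]'

```text
time_s: 43.0
ee_pos: [0.2953, -0.4931, 0.2469]
tool_rot: [0.507, 0.862, -0.001, -0.0]
wrist_force: [-0.9, 1.3, -0.4]
gripper_width: 0.997
gripper_force: 0.0
```

```bash
python3 - <<'E'
from wr import *; from fit import *
T=env.get_image("top"); S=env.get_image("side")
P=[((.660,.165),('r',.09),('r',.046),0,.06),((.4805,.3075),('r',.12),('r',.064),0,.08),((.4565,.0142),('s',.084),('s',.044),.516,.06),((.4807,-.2846),('s',.114),('s',.062),.536,.08)]
R=[[],[]]
for c,b,po,y,h in P:
  roi=[]
  for v in (T,S):
    u=proj(v,np.array([[*c,.05]]))[0].astype(int); roi.append((u[0]-33,u[1]-33,u[0]+33,u[1]+33))
  r=fit([(T,roi[0]),(S,roi[1])],(*c,y),b,po,hp=h,zpot=.012); print(b,np.round(r.x,4),'off mm',np.round(1000*(r.x[3:5]-r.x[:2]),1),round(r.fun))
  for k,v in enumerate((T,S)):
    q=roi[k]; im=cv2.resize(v["img"][q[1]:q[3],q[0]:q[2],::-1],(200,200),interpolation=cv2.INTER_CUBIC)
    R[k].append(np.clip(im*1.4,0,255).astype(np.uint8))
cv2.imwrite("pics/end.png",np.vstack([np.hstack(x) for x in R]))
E
```

```text
('r', 0.09) [ 0.6603  0.1632 -0.0131  0.6599  0.1616  0.2034] off mm [-0.4 -1.6] 634
('r', 0.12) [ 0.4795  0.3086 -0.0458  0.4795  0.3077  0.1489] off mm [ 0.1 -0.9] 1110
('s', 0.084) [0.4559 0.0125 0.5086 0.4565 0.0139 0.5419] off mm [0.6 1.5] 282
('s', 0.114) [ 0.4806 -0.2851  0.5408  0.4785 -0.2872  0.5052] off mm [-2.1 -2. ] 334
```

View pics/end.png

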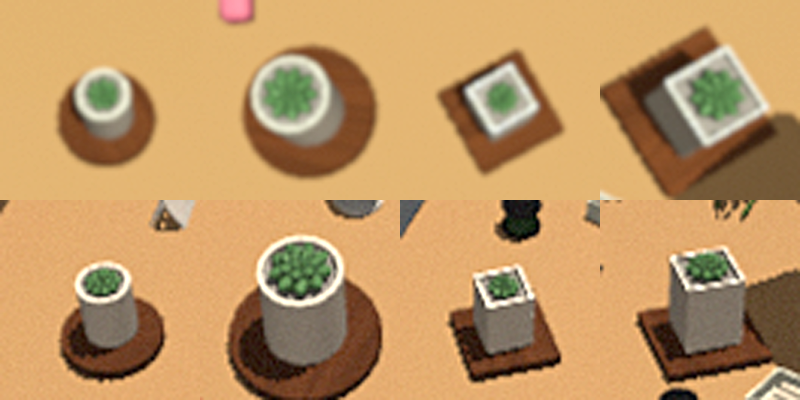

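All four pots stand upright and parallel, within about 3 mm of the centres of their own bases, and the arm is clear, so I'll hand the job in.

```bash
python3 -c "
from station import env
print(env.sign_off())"
```

```text
the job is handed in; nothing more can be done
None
```

I handed the job in at about 43 s: by my last two-camera measurement all four pots stand upright within about 3 mm of their own bases' centres, square pots parallel and arm clear; the hand-in gave no verdict.

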